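Refit the photometer filters and lock the alignment screw

ROBOT

A 6-joint arm with a two-finger parallel gripper is mounted at the origin on the work surface. World frame = base frame: x ahead of the robot, y to its left, z up, the work surface at z = 0. Lengths are in m, angles in rad, forces in N, time in s.
With the tool pointing down it reaches from about 0.35 to 0.85 m from the base axis. Payload 8.1 kg.
Tool frame: the origin (TCP) lies at the centre of the arm's flange, where the gripper is bolted on; the fingertips stand 186 mm ahead of it and the grasp point (between the pads) lies 167 mm ahead of it; z points along the fingers, y is the direction in which the jaws open and shut (so a half turn about z gives the same grasp; the last joint's range is limited). The gripper opens to 93 mm and grips with 3 to 60 N. Pads are 15 mm wide; open, the fingers measure 128 mm over their backs; the gripper's body (75 mm by 188 mm) begins 65 mm behind the grasp point.
Start: joints at [1.179, 0.13, 1.488, -0, 1.523, -0.085], TCP at [0.181, 0.572, 0.405] pointing down, gripper open.
Joint ranges: [-2.96, 2.96], [-0.89, 2.26], [0.02, 2.5], [-1.34, 4.48], [0, 2.73], [-2.66, 2.66]. Speed limits (rad/s): [2.39, 2.39, 2.79, 3.14, 3.14, 3.14].

INTERFACE

Orientations are given as a rotation vector (axis times angle).
In Python, from plant import robot, viewer, order gives the robot as it stands.
- The arm moves only by the tool apply_moves, never from a script. Its argument "deltas" is a list of rows, each a list of 3 entries, a list of its own where there are three numbers: the finger opening in mm, from 0 to 93, then the shift along the tool's x, y, z in mm, then the turn about the tool's z in rad. In form: [[grip, [dx, dy, dz], yaw], ...]. A call has 1 to 5 rows; each row shifts and turns the commanded pose from where the row before left it, along the tool's axes as they then stand; what a row does not reach is not made up. A row lasts 1/8 s, in which the tool goes at most 62.5 mm and 10.7 degrees, less where a joint would pass 70% of its speed; a pose out of reach is approached as far as the arm can. A call is refused whole if a number of a shift passes 62.5 or a number of a turn 0.188, either way. A call with a gripper value outside its range is refused whole. The fingers move at their own pace and stop on an object; "grip_force" is the grip in N (left out, the last holds). Time passes only in rows, so rows that do not move let the fingers close. It gives the time, the measured TCP pose, the force and the opening at its end, in the units of the state.
- robot.read_state(): the state, without advancing time (a new reading comes with each control period).
- viewer.read_camera(name): name is "scene" or "top" or "wrist"; returns the picture (420x560x3 uint8, blue, green, red); there is no depth.
- viewer.get_calibration(name): a dict with "fx", "fy", "cx", "cy" (pixels), "distortion" ([k1, k2, p1, p2, k3] as OpenCV has them; the pictures are not rectified), "R" (3x3) and "t" (3): a world point X has camera coordinates R X + t. Camera axes: x right, y down, z forward; pixel columns grow to the right and rows downward; lengths in m; the calibration is good to about 2 mm. A picture is of the moment at which its call begins: read the wrist's pose just before it. get_calibration takes no time and is no camera call; for the wrist camera it gives the pose at the moment of the call.
- order.close_job(): hands the job in, once; it reports no verdict.
The state is a dict: "t": time; "q": joint angles; "dq": joint speeds; "joint_torque": joint torques, N m; "tool_pos": TCP position; "orientation": TCP orientation; "force": force on the tool from outside, world axes, zero at the start; "wrist_torque": the same for the moment, N m; "opening": finger opening in m.
Only numpy, scipy, OpenCV 4.12 (cv2) and the standard library are available. Lean on these libraries where they do the work, as an engineer would, in place of code of your own. Each camera call takes 0.05 s, during which the arm holds its last target. There are 200 camera calls.

TASK

Put every filter block that is lying on the bench fully home in the pocket of its own colour on the optics plate, then swing the lock lever shut over the pockets. Then lock the alignment screw without losing its setting: seat the holding key on the screw's blade with one of its bars between the green stop posts, and with the key in place turn the jam nut clockwise by its orange pin until it is firmly tight. Finally hang the key by its eye on the keeper peg, pushed in past the red gravity keeper so that the keeper drops down behind it, and leave the bystanding lab things where they are.

Things in the scene. Friction and masses are not known exactly. Their poses are not given: they have to be found in the camera images.
- optics_plate: fixed aluminium plate 150 mm (x) x 360 mm (y) x 8 mm on the bench, origin at the centre of its underside. It carries a row of three grey pockets along y, the lock lever on a post, and the brass alignment screw on a grey boss at plate (0, 105) mm with two green stop posts beside it
- stop_gap (a point): middle of the gap between the two green stop posts, level with their tops 72 mm above the bench; at plate (55, 105) mm. The gap is 15 mm wide (in plate y), each post 12 mm (x) x 8 mm (y). A bar of the seated key lies in this gap and keeps the screw from turning
- pocket_red (a point): centre of the floor of the red pocket (coloured squares on the plate beside it), 8 mm above the bench, at plate (0, -115) mm. A rectangular well 50 mm (plate x) x 37 mm (plate y), 22 mm deep, walls 4 mm thick, tops 30 mm above the bench; a seated block stands on this floor, its x axis along the plate's x, its top 58 mm above the bench
- pocket_yellow (a point): centre of the floor of the yellow pocket (coloured squares on the plate beside it), 8 mm above the bench, at plate (0, -74) mm. A rectangular well 50 mm (plate x) x 37 mm (plate y), 22 mm deep, walls 4 mm thick, tops 30 mm above the bench; a seated block stands on this floor, its x axis along the plate's x, its top 58 mm above the bench
- pocket_blue (a point): centre of the floor of the blue pocket (coloured squares on the plate beside it), 8 mm above the bench, at plate (0, -33) mm. A rectangular well 50 mm (plate x) x 37 mm (plate y), 22 mm deep, walls 4 mm thick, tops 30 mm above the bench; a seated block stands on this floor, its x axis along the plate's x, its top 58 mm above the bench
- filter_red: red filter block, a solid upright box 44 mm (its x) x 30 mm (its y) x 50 mm high, about 90 g, with a round glass window in each broad side and a white label on top; origin at the centre of its underside; starts standing upright on the bench; may be absent. A half turn about z makes no difference
- filter_yellow: yellow filter block, a solid upright box 44 mm (its x) x 30 mm (its y) x 50 mm high, about 90 g, with a round glass window in each broad side and a white label on top; origin at the centre of its underside; starts standing upright on the bench; may be absent. A half turn about z makes no difference
- filter_blue: blue filter block, a solid upright box 44 mm (its x) x 30 mm (its y) x 50 mm high, about 90 g, with a round glass window in each broad side and a white label on top; origin at the centre of its underside; starts standing upright on the bench; may be absent. A half turn about z makes no difference
- lock_lever (a joint): angle (rad) of the lock lever, a flat steel bar 14 mm wide that swings level, 62 to 70 mm above the bench, 4 mm above seated blocks (it runs into a block that is not home). 0 = shut at its stop, along plate +y over all pockets; grows clockwise seen from above; 1.57 = pointing to plate +x (open); limits 0 to 1.9. Friction 0.12 N m, stays where left
- lever_pivot (a point): the lock lever's vertical pivot axis at the top of the bar, 70 mm above the bench, at plate (0, -155) mm
- lever_knob (a point): top centre of the lock lever's upright white knob, a cylinder 16 mm across and 30 mm tall standing on the bar, 155 mm from the lever's pivot; its top is 100 mm above the bench
- align_screw (a joint): angle (rad) of the alignment screw about its vertical axis, grows clockwise seen from above; 0 is its setting, to be kept within 0.35 rad at all times. It turns easily (0.06 N m), more easily than the nut on it, so unless the key holds it against the stop posts it turns along with the nut. With the key on it has up to 0.2 rad of play either way
- screw_seat (a point): centre of the screw's round shoulder (34 mm across) on its axis, 52 mm above the bench, at plate (0, 105) mm. Above it stands the blade: 32 mm long (along plate x at setting 0) x 8 mm thick x 16 mm tall. The seated key's underside rests on this shoulder
- jam_nut (a joint): angle (rad) of the jam nut relative to the screw, grows clockwise seen from above as it is tightened; starts loose between 0 and 0.2, hard stop (fully tight) at 1.25; counts as tight above 1.05. Friction about 0.35 N m
- nut_pin (a point): top centre of the orange upright pin, a cylinder 14 mm across at the end of the jam nut's arm, 75 mm from the screw axis, from 37 to 75 mm above the bench. With nut and screw at 0 the arm points 135 degrees counter-clockwise from plate +x; tightening sweeps it clockwise across plate +y to about 60 degrees
- key: loose steel holding key, 200 to 330 g, 125 mm tall, standing upright on the bench; origin at the centre of its underside; x along its two bars, z up the grip. It has a slotted head with two side bars at the foot, a plate with a window (the eye) in the middle and a blue grip on top. A half turn about z makes no difference
- key_foot (a point): the key's origin: centre of the slot's mouth. Head 50 mm (x) x 30 mm (y) x 20 mm high; the slot opens downward, 38 mm (x) x 11.5 mm (y), 20 mm deep, and fits over the screw's blade. Two bars run from the head to x = +-68 mm, 10 mm wide, from 0 to 10 mm height
- key_eye (a point): centre of the upper edge of the key's eye, 66 mm above the key's origin; this edge rests on the peg when the key hangs. The eye is a window 28 mm wide (key x), from 30 to 66 mm height, open along the key's y, in a plate 40 mm (x) x 10 mm (y). Above it is the blue grip, 24 mm (x) x 16 mm (y), from 78 to 125 mm height
- peg_stand: fixed grey stand of the keeper peg; origin on the bench under the peg's line. Foot 110 x 110 x 12 mm (x from -50 to 60 mm); post 40 mm wide (y), its front face at x = 20 mm, its top 112 mm above the bench. From that face a level round steel peg 10 mm thick runs along the stand's -x to x = -55 mm, its axis 101 mm up. Hung, the key's underside is 40 mm above the bench
- keeper (a joint): angle (rad) of the red gravity keeper, a flat strip 10 mm wide and 4 mm thick hinged in the peg. 0 = hanging straight down; swings only inward, towards the post (positive, up to 1.45), and falls back by its weight. The lower edge of the eye, pushed along the peg towards the post, swings it up; it drops behind once the key's mid-plane is within about 8 mm of the stand's x = 0
- keeper_hinge (a point): hinge of the keeper, on the peg's axis at x = -43 mm in the stand's frame; the keeper reaches 40 mm below it
- tube_rack: bystander: white rack 70 x 130 x 45 mm with capped tubes to about 76 mm height; origin under its centre; leave alone
- stain_bottle: bystander: amber jar 48 mm across, 85 mm tall; origin under its centre; leave alone
- slide_box: bystander: cardboard box 60 x 85 x 30 mm; origin under its centre; leave alone
Mind the look-alikes: they are no part of the job. Of the things that look like the filter_blue, the smaller one is meant. Of the things that look like the filter_red, the smaller one is meant.

How it is judged:
On the way, in this order (a step that is already met when the one before it is completed fails the run):
1. every filter block present stands fully home in the pocket of its colour, let go (horizontal distance between filter_red and pocket_red below 0.006 m and z of each of filter_red, filter_yellow, filter_blue in the frame of optics_plate below 0.012 m and angle between each of filter_red, filter_yellow, filter_blue's own z axis and vertical below 0.1 rad and horizontal distance between filter_yellow and pocket_yellow below 0.006 m and horizontal distance between filter_blue and pocket_blue below 0.006 m and contact force between the fingers and filter_red below 0.3 N and contact force between the fingers and filter_yellow below 0.3 N and contact force between the fingers and filter_blue below 0.3 N), for 0.2 s.
2. the lock lever is swung shut over the seated blocks (horizontal distance between filter_red and pocket_red below 0.006 m and z of each of filter_red, filter_yellow, filter_blue in the frame of optics_plate below 0.012 m and angle between each of filter_red, filter_yellow, filter_blue's own z axis and vertical below 0.1 rad and horizontal distance between filter_yellow and pocket_yellow below 0.006 m and horizontal distance between filter_blue and pocket_blue below 0.006 m and value of joint lock_lever below 0.08 rad), for 0.2 s.
3. the key is seated on the alignment screw while the nut is still loose (distance between key and screw_seat below 0.009 m and angle between key's own z axis and vertical below 0.1 rad and value of joint jam_nut below 0.6 rad and value of joint align_screw between -0.35 and 0.35 rad), for 0.2 s.
4. the jam nut is tight, with the key on the screw and the screw at its setting (distance between key and screw_seat below 0.009 m and angle between key's own z axis and vertical below 0.1 rad and value of joint jam_nut above 1.05 rad and value of joint align_screw between -0.35 and 0.35 rad), for 0.2 s.
5. the key hangs on the peg, let go, with the keeper down behind it (x of key_eye in the frame of peg_stand between -0.04 and 0.02 m and y of key_eye in the frame of peg_stand between -0.016 and 0.016 m and z of key_eye in the frame of peg_stand between 0.1 and 0.114 m and angle between key's own z axis and vertical below 0.3 rad and value of joint keeper between -0.3 and 0.3 rad and contact force between the fingers and key below 0.3 N), for 0.3 s.
At the end, for the whole second after the job is handed in: Blocks present within 6 mm of their pocket centres, on the floor, upright; lever within 0.08 rad of shut; nut past 1.05 rad; screw within 0.35 rad of its setting; key hanging still on the peg between keeper and post, within 0.3 rad of upright, let go; keeper within 0.3 rad of down (all of step 2 and all of step 5 and value of joint jam_nut above 1.05 rad and value of joint align_screw between -0.35 and 0.35 rad and linear speed of key below 0.03 m/s); the robot touches nothing.
It fails at once if the alignment screw was turned more than 0.35 rad from its setting (value of joint align_screw above 0.35 rad or value of joint align_screw below -0.35 rad).
It fails at once if a bystander was moved more than 30 mm (distance of any of tube_rack, stain_bottle, slide_box from where it was at the start of the episode above 0.03 m).
Of filter_red, filter_yellow, filter_blue only 2 to 3 are there at a start; the rules pass over those that are not, and their reading is None.
At some moment in a run one of filter_red, filter_yellow, filter_blue may be knocked a few centimetres aside while the robot is not near it.
It also fails if it takes over 210 s, if anything falls off the work surface, if the arm or the gripper's body presses on something with over 40 N, if the wrist force passes 120 N, or if a joint passes its speed limit or range.

## Working session

There is one attempt and no reset: what is moved stays moved. The work goes in short steps, Python scripts to look and compute and a tool call to move; the robot and the scene stay as the last step left them, time stands still between calls to the robot, and variables do not carry over. Pictures are saved under pics/ and viewed, about 12 in all and at most 16, crops included, and the job is handed in when it is done.

Besides the shell and the picture viewer there is one more tool, called after "Request:" as name(argument=value, ...) on one line, values as JSON. apply_moves: Moves the arm, as the interface text tells. Its arguments: {"type":"object","properties":{"deltas":{"type":"array"},"grip_force":{"type":"number"}},"required":["deltas"]}

```bash
ls; mkdir -p pics; cat > h.py <<'E'
import numpy as np, cv2
from plant import robot, viewer, order
def cap(n,f):
    c=viewer.get_calibration(n); im=np.asarray(viewer.read_camera(n)); cv2.imwrite('pics/'+f,im); return im,c
def K(c): return np.array([[c['fx'],0,c['cx']],[0,c['fy'],c['cy']],[0,0,1.]])
def ray(c,uv):
    p=cv2.undistortPoints(np.array(uv,float).reshape(-1,1,2),K(c),np.array(c['distortion'],float)).reshape(-1,2)
    R=np.array(c['R']);t=np.array(c['t'])
    d=np.c_[p,np.ones(len(p))]@R
    return -R.T@t,d
def onz(c,uv,z):
    o,d=ray(c,uv); s=(z-o[2])/d[:,2]; return o+d*s[:,None]
def proj(c,X):
    R=np.array(c['R']);t=np.array(c['t'])
    return cv2.projectPoints(np.array(X,float).reshape(-1,1,3),cv2.Rodrigues(R)[0],t,K(c),np.array(c['distortion'],float))[0].reshape(-1,2)
E
python3 - <<'E'
from h import *
s=robot.read_state();print({k:np.round(v,3).tolist() for k,v in s.items()})
for n in ['top','scene','wrist']:
    im,c=cap(n,n+'0.png');print(n,np.round(-np.array(c['R']).T@c['t'],3),np.round(c['R'],2).tolist(),c['fx'])
a=cv2.imread('pics/top0.png');cv2.imwrite('pics/top0b.png',cv2.resize(a,(800,600),interpolation=cv2.INTER_CUBIC))
E
```

```text
pics
{'t': 0.0, 'q': [1.179, 0.131, 1.489, -0.0, 1.523, -0.085], 'dq': [-0.0, 0.0, 0.001, -0.0, -0.001, 0.0], 'joint_torque': [0.001, -55.984, -49.177, 0.077, 0.035, -0.0], 'tool_pos': [0.181, 0.572, 0.404], 'orientation': [-0.48, -3.104, 0.003], 'force': [-0.692, 0.643, 0.086], 'wrist_torque': [0.009, 0.007, -0.043], 'opening': 0.093}
top [ 0.438 -0.042  1.183] [[0.01, -1.0, 0.01], [-0.99, -0.01, -0.11], [0.11, -0.01, -0.99]] 440.9901582605571
scene [ 1.223 -0.468  0.659] [[0.54, 0.84, -0.0], [0.5, -0.32, -0.8], [-0.68, 0.44, -0.59]] 407.56654616565874
wrist [0.114 0.593 0.384] [[0.3, 0.95, -0.0], [0.92, -0.29, 0.26], [0.25, -0.08, -0.97]] 347.2378358111647
```

View pics/top0b.png

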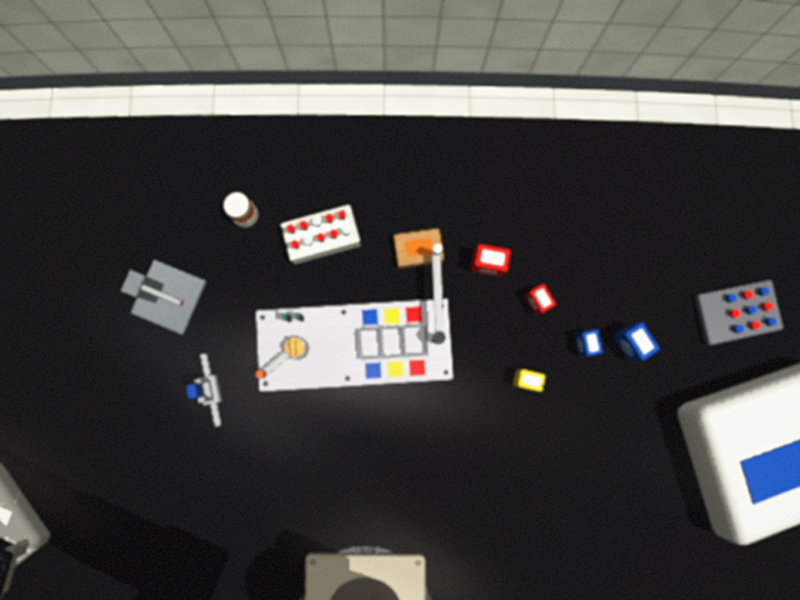

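View pics/scene0.png

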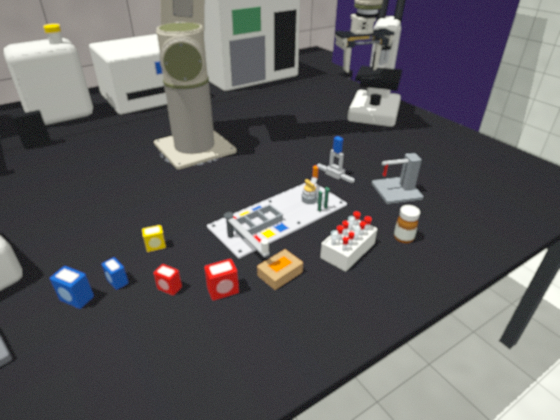

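Top view (800 px scale) shows the plate near (355,345), the lever open with its knob at (437,247), the nut pin at (260,374), and the key standing at (207,390). The peg stand is at (170,297) and the small blocks are red (541,298), blue (591,342) and yellow (531,380). The larger red and blue blocks and the 3x3 panel are look-alikes.

```bash
cat > top.py <<'E'
from h import *
def blocks(im,c,lim=None):
    hsv=cv2.cvtColor(im,cv2.COLOR_BGR2HSV);H,S,V=cv2.split(hsv)
    ms={'red':((H<8)|(H>172))&(S>140)&(V>70),'yellow':(H>22)&(H<35)&(S>130)&(V>90),'blue':(H>100)&(H<125)&(S>130)&(V>60)}
    for n,m in ms.items():
        m=m.astype(np.uint8)*255
        for ct in cv2.findContours(m,cv2.RETR_EXTERNAL,cv2.CHAIN_APPROX_NONE)[0]:
            a=cv2.contourArea(ct)
            if a<25: continue
            # white label inside the contour hull
            hm=np.zeros_like(m);cv2.drawContours(hm,[cv2.convexHull(ct)],-1,255,-1)
            w=((hm>0)&(S<90)&(V>150)).astype(np.uint8)
            r=cv2.minAreaRect(ct);out=[n,round(a),np.round(onz(c,[r[0]],0.03)[0,:2],3)]
            if w.sum()>8:
                wc=max(cv2.findContours(w,cv2.RETR_EXTERNAL,cv2.CHAIN_APPROX_NONE)[0],key=len)
                b=cv2.boxPoints(cv2.minAreaRect(wc));P=onz(c,b,0.05)[:,:2]
                e1,e2=P[1]-P[0],P[2]-P[1]
                L=e1 if np.hypot(*e1)>np.hypot(*e2) else e2
                out+=['label',np.round(P.mean(0),4),'ang',round(float(np.degrees(np.arctan2(L[1],L[0]))),1),np.round([np.hypot(*e1),np.hypot(*e2)],3)]
            print(*out)
E
python3 - <<'E'
from top import *
c=viewer.get_calibration('top');im=cv2.imread('pics/top0.png')
blocks(im,c)
f=.7
pts={'plate corners':([[256,311],[447,300],[452,378],[260,390]],.008),'knob':([[437,247]],.1),'pivot':([[437,337]],.07),'seat':([[293,348]],.068),'pin':([[260,374]],.075),'peg tip,base':([[181,302],[142,289]],.101),'foot':([[153,260],[206,276],[185,333],[132,315]],.012),'bars':([[204,355],[217,425]],.01),'grip':([[191,391]],.12)}
for k,(p,z) in pts.items(): print(k,np.round(onz(c,np.array(p)*f,z)[:,:2],3).tolist())
E
```

```text
red 70 [ 0.452 -0.093]
red 78 [ 0.55  -0.087]
red 26 [ 0.594 -0.729]
red 244 [ 0.581 -0.324] label [ 0.5796 -0.3225] ang -154.1 [0.018 0.031]
red 426 [ 0.654 -0.232] label [ 0.654  -0.2302] ang -100.8 [0.024 0.043]
yellow 238 [ 0.43  -0.301] label [ 0.4301 -0.299 ] ang -103.7 [0.018 0.033]
yellow 66 [ 0.449 -0.054]
yellow 76 [ 0.547 -0.045]
blue 1116 [ 0.255 -0.776] label [ 0.2429 -0.7021] ang -1.0 [0.    0.003]
blue 88 [0.406 0.316]
blue 64 [ 0.446 -0.013]
blue 228 [ 0.499 -0.415] label [ 0.4985 -0.4126] ang -168.5 [0.019 0.032]
blue 444 [ 0.501 -0.506] label [ 0.5015 -0.5073] ang -146.5 [0.025 0.044]
blue 76 [ 0.544 -0.006]
plate corners [[0.555, 0.208], [0.579, -0.151], [0.433, -0.16], [0.407, 0.197]]
knob [[0.661, -0.125]]
pivot [[0.505, -0.127]]
seat [[0.483, 0.128]]
pin [[0.437, 0.184]]
peg tip,base [[0.56, 0.321], [0.582, 0.392]]
foot [[0.65, 0.409], [0.62, 0.305], [0.512, 0.341], [0.545, 0.445]]
bars [[0.471, 0.304], [0.342, 0.275]]
grip [[0.407, 0.291]]
```

View pics/wrist0.png

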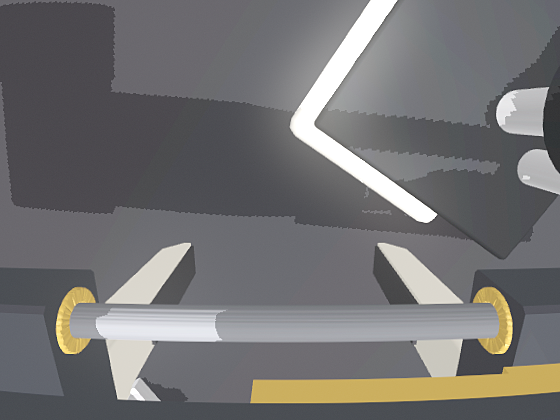

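```bash
cat > plan.py <<'E'
from h import *
from scipy.spatial.transform import Rotation as Ro
def phi(s=None):
    s=s or robot.read_state();M=Ro.from_rotvec(s['orientation']).as_matrix();return np.degrees(np.arctan2(M[1,1],M[0,1]))
def go(pts,grip,frm=None,step=50,dy=.17):
    """pts: list of (x,y,z,phi_deg). phi = world angle of tool y; tool x = phi+90deg; +yaw lowers phi"""
    s=robot.read_state();p=np.array(s['tool_pos']) if frm is None else np.array(frm[:3]);f=phi(s) if frm is None else frm[3]
    rows=[]
    for t in pts:
        d=np.array(t[:3])-p; df=np.radians(t[3]-f)
        n=max(1,int(np.ceil(np.linalg.norm(d)*1e3/step)),int(np.ceil(abs(df)/dy)))
        for k in range(n):
            q=np.array(t[:3])-(n-k-1)*d/n; e=(q-p)*1e3; a=np.radians(f)
            y=np.array([np.cos(a),np.sin(a)]);x=np.array([-np.sin(a),np.cos(a)])
            r=[round(float(e[:2]@x),1),round(float(e[:2]@y),1),round(float(-e[2]),1)]
            w=round(float(-df/n),3); rows.append([grip,r,w])
            p=p+np.r_[(x*r[0]+y*r[1]),-r[2]]/1e3; f-=np.degrees(w)
    for i in range(0,len(rows),5): print(str(rows[i:i+5]).replace(' ',''))
    print('now',np.round(s['tool_pos'],4),round(phi(s),2),'t',s['t'],'op',round(s['opening'],4),'F',np.round(s['force'],1))
E
python3 - <<'E'
from plan import *
go([(.42,.35,.45,40),(.49,-.10,.45,4)],93)
E
```

```text
[[93,[-42.1,-19.9,-6.6],0.081],[93,[-43.6,-16.4,-6.6],0.081],[93,[-44.7,-12.9,-6.5],0.081],[93,[-45.7,-9.2,-6.6],0.081],[93,[-46.3,-5.4,-6.6],0.081]]
[[93,[-46.5,-1.8,-6.6],0.081],[93,[-46.5,2.1,-6.6],0.081],[93,[-39.0,-23.5,0.0],0.063],[93,[-40.4,-21.0,0.0],0.063],[93,[-41.7,-18.5,0.0],0.063]]
[[93,[-42.7,-15.7,0.0],0.063],[93,[-43.6,-13.1,0.0],0.063],[93,[-44.4,-10.3,0.0],0.063],[93,[-44.9,-7.4,0.0],0.063],[93,[-45.3,-4.7,0.0],0.063]]
[[93,[-45.5,-1.7,0.0],0.063],[93,[-45.5,1.1,0.0],0.063]]
now [0.1811 0.5718 0.4039] 72.42 t 0.15 op 0.0924 F [0.5 0.1 0.8]
```

Request:
apply_moves(deltas=[[93,[-42,-20,-6.5],0.081],[93,[-43.5,-16.5,-6.5],0.081],[93,[-44.5,-13,-6.5],0.081],[93,[-45.5,-9,-6.5],0.081],[93,[-46.5,-5.5,-6.5],0.081]])

```text
t: 0.78
tool_pos: [0.3523, 0.4123, 0.4372]
orientation: [-1.098, -2.943, 0.0]
force: [1.1, -0.0, -1.0]
opening: 0.0931
```

Request:
apply_moves(deltas=[[93,[-46.5,-2,-6.5],0.081],[93,[-46.5,2,-6.5],0.081],[93,[-39,-23.5,0],0.063],[93,[-40.5,-21,0],0.063],[93,[-41.5,-18.5,0],0.063]])

```text
t: 1.4
tool_pos: [0.4404, 0.2135, 0.4499]
orientation: [-1.595, -2.707, 0.001]
force: [0.9, 0.2, -0.3]
opening: 0.0928
```

Request:
apply_moves(deltas=[[93,[-42.5,-15.5,0],0.063],[93,[-43.5,-13,0],0.063],[93,[-44.5,-10.5,0],0.063],[93,[-45,-7.5,0],0.063],[93,[-45.5,-4.5,0],0.063]])

```text
t: 2.02
tool_pos: [0.4754, -0.0115, 0.4501]
orientation: [-2.0, -2.423, -0.0]
force: [0.2, 0.1, -0.2]
opening: 0.0931
```

Request:
apply_moves(deltas=[[93,[-45.5,-1.5,0],0.063],[93,[-45.5,1,0],0.063],[93,[0,0,0],0]])

```text
t: 2.4
tool_pos: [0.4896, -0.1025, 0.4497]
orientation: [-2.151, -2.289, 0.001]
force: [-0.2, 0.2, 0.6]
opening: 0.0929
```

```bash
python3 - <<'E'
from plan import *
im,c=cap('wrist','w1.png')
hsv=cv2.cvtColor(im,cv2.COLOR_BGR2HSV);H,S,V=cv2.split(hsv)
for n,m in {'red':((H<8)|(H>172))&(S>140)&(V>70),'yellow':(H>22)&(H<35)&(S>130)&(V>90),'blue':(H>100)&(H<125)&(S>130)&(V>60)}.items():
    for ct in cv2.findContours(m.astype(np.uint8),0,1)[0]:
        if cv2.contourArea(ct)>100:
            M=cv2.moments(ct);p=[M['m10']/M['m00'],M['m01']/M['m00']];print(n,cv2.contourArea(ct),np.round(p,1),np.round(onz(c,[p],.0085)[0],4))
go([(.39,-.34,.40,-95)],93)
E
```

```text
red 681.5 [341.  351.4] [ 0.5881 -0.3526  0.0085]
red 503.0 [253.8 165.8] [ 0.453  -0.0934  0.0085]
red 522.5 [336.2 165.4] [ 0.5533 -0.0867  0.0085]
red 261.5 [526.9  56.9] [0.7697 0.0592 0.0085]
red 253.0 [496.6  37.4] [0.7276 0.0764 0.0085]
red 272.0 [524.6  32.4] [0.7619 0.0862 0.0085]
red 259.5 [493.8  12.5] [0.7199 0.1033 0.0085]
yellow 142.5 [234.  300.6] [ 0.433  -0.2792  0.0085]
yellow 567.5 [336.8 130.9] [ 0.5501 -0.0454  0.0085]
yellow 546.0 [252.7 131.8] [ 0.45   -0.0527  0.0085]
blue 167.0 [277.5 374.1] [ 0.4992 -0.3981  0.0085]
blue 600.0 [337.3  95.5] [ 0.5468 -0.0048  0.0085]
blue 574.0 [251.7  96. ] [ 0.4471 -0.0116  0.0085]
[[93,[-21.1,-10.4,4.5],0.157],[93,[-22.5,-7.0,4.5],0.157],[93,[-23.2,-3.4,4.6],0.157],[93,[-23.6,0.2,4.5],0.157],[93,[-23.2,4.0,4.5],0.157]]
[[93,[-22.3,7.5,4.5],0.157],[93,[-20.8,10.9,4.5],0.157],[93,[-18.9,14.1,4.6],0.157],[93,[-16.4,16.8,4.5],0.157],[93,[-13.7,19.2,4.5],0.157]]
[[93,[-10.4,21.1,4.5],0.157]]
now [ 0.4895 -0.1011  0.4497] 3.7 t 2.45 op 0.093 F [-0.6  1.   0.5]
```

View pics/w1.png

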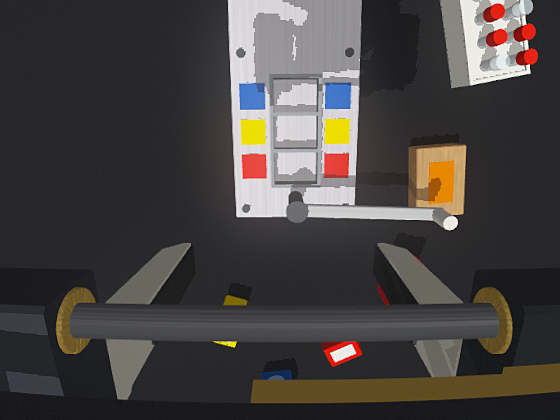

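The wrist view shows the three pockets around (296,95)–(296,165) with coloured squares both sides, and the lever open to the right with its knob at (450,222). Plate yaw is about 4.1° and the pocket centres are measured. Next I look at the blocks.

Request:
apply_moves(deltas=[[93,[-21,-10.5,4.5],0.157],[93,[-22.5,-7,4.5],0.157],[93,[-23,-3.5,4.5],0.157],[93,[-23.5,0,4.5],0.157],[93,[-23,4,4.5],0.157]])

```text
t: 3.08
tool_pos: [0.4444, -0.2073, 0.4276]
orientation: [-2.862, -1.295, -0.0]
force: [0.6, 0.2, 1.3]
opening: 0.093
```

Request:
apply_moves(deltas=[[93,[-22.5,7.5,4.5],0.157],[93,[-21,11,4.5],0.157],[93,[-19,14,4.5],0.157],[93,[-16.5,17,4.5],0.157],[93,[-13.5,19,4.5],0.157]])

```text
t: 3.7
tool_pos: [0.3995, -0.3164, 0.4051]
orientation: [-3.139, -0.102, -0.0]
force: [0.2, -0.5, -0.7]
opening: 0.0927
```

Request:
apply_moves(deltas=[[93,[-10.5,21,4.5],0.157],[93,[0,0,0],0]])

```text
t: 3.95
tool_pos: [0.3901, -0.3385, 0.4002]
orientation: [-3.138, 0.14, 0.001]
force: [0.2, 0.2, -0.0]
opening: 0.0926
```

```bash
python3 - <<'E'
from top import *
im,c=cap('wrist','w2.png')
blocks(im,c)
E
```

```text
red 604 [ 0.454 -0.108] label [ 0.4513 -0.135 ] ang -13.5 [0.    0.001]
red 124 [ 0.547 -0.09 ] label [ 0.536  -0.1082] ang -12.9 [0.    0.001]
red 572 [ 0.559 -0.327] label [ 0.5582 -0.3154] ang -158.3 [0.001 0.007]
yellow 576 [ 0.451 -0.069] label [ 0.4384 -0.0832] ang 84.0 [0.    0.002]
yellow 1522 [ 0.431 -0.297] label [ 0.4308 -0.2984] ang -102.9 [0.017 0.031]
yellow 264 [ 0.545 -0.072] label [ 0.5275 -0.0805] ang 81.5 [0.    0.001]
blue 98 [ 0.449 -0.044]
blue 1758 [ 0.501 -0.413] label [ 0.4992 -0.4122] ang -169.1 [0.017 0.032]
blue 4787 [ 0.502 -0.506] label [ 0.5037 -0.5091] ang -146.7 [0.024 0.046]
```

View pics/w2.png

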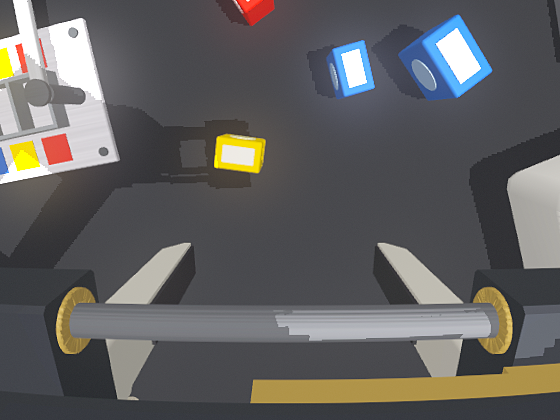

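```bash
python3 - <<'E'
from plan import *
go([(.4308,-.2984,.25,-102.9),(.4308,-.2984,.213,-102.9)],93)
print();go([(.4308,-.2984,.30,-102.9),(.5,-.049,.305,4.1),(.5,-.049,.250,4.1),(.5,-.049,.235,4.1)],36,frm=(.4308,-.2984,.213,-102.9))
E
```

```text
[[93,[9.2,-10.7,37.6],0.035],[93,[8.8,-11.1,37.6],0.035],[93,[8.4,-11.3,37.7],0.035],[93,[8.1,-11.6,37.6],0.035],[93,[-0.0,-0.0,37.0],-0.001]]
now [ 0.3905 -0.3379  0.4005] -94.94 t 4.0 op 0.0925 F [0.1 0.  0.2]

[[36,[0.0,0.0,-43.5],-0.0],[36,[0.0,0.0,-43.5],-0.0],[36,[1.1,-23.5,-0.5],-0.17],[36,[5.0,-23.0,-0.4],-0.17],[36,[8.9,-21.8,-0.5],-0.17]]
[[36,[12.4,-20.0,-0.4],-0.17],[36,[15.6,-17.6,-0.5],-0.17],[36,[18.3,-14.7,-0.4],-0.17],[36,[20.6,-11.4,-0.5],-0.17],[36,[22.2,-7.7,-0.4],-0.17]]
[[36,[23.3,-3.9,-0.5],-0.17],[36,[23.5,0.1,-0.4],-0.17],[36,[23.2,4.1,-0.5],-0.17],[36,[-0.0,-0.0,27.5],0.001],[36,[-0.0,-0.0,27.5],0.001]]
[[36,[-0.0,-0.0,15.0],0.0]]
now [ 0.3905 -0.3379  0.4005] -94.94 t 4.0 op 0.0925 F [0.1 0.  0.2]
```

Request:
apply_moves(deltas=[[93,[9,-10.5,37.5],0.035],[93,[9,-11,37.5],0.035],[93,[8.5,-11.5,37.5],0.035],[93,[8,-11.5,37.5],0.035],[93,[0,0,37],0]])

```text
t: 4.62
tool_pos: [0.4319, -0.2974, 0.213]
orientation: [-3.122, 0.351, -0.001]
force: [0.5, -0.3, -0.5]
opening: 0.0934
```

Request:
apply_moves(deltas=[[93,[0,0,0],0],[36,[0,0,0],0],[36,[0,0,0],0],[36,[0,0,0],0],[36,[0,0,0],0]], grip_force=20)

```text
t: 5.25
tool_pos: [0.4308, -0.2998, 0.2145]
orientation: [3.12, -0.359, 0.002]
force: [-0.2, -0.8, 0.5]
opening: 0.0577
```

Request:
apply_moves(deltas=[[36,[0,0,0],0],[36,[0,0,-43.5],0],[36,[0,0,-43.5],0]])

```text
t: 5.62
tool_pos: [0.4302, -0.2992, 0.3008]
orientation: [-3.12, 0.359, 0.003]
force: [0.7, -0.4, -0.6]
opening: 0.0442
```

Request:
apply_moves(deltas=[[36,[0,0,40],0],[36,[0,0,10],0],[36,[0,0,0],0]])

```text
t: 6.0
tool_pos: [0.4299, -0.2989, 0.2491]
orientation: [-3.119, 0.359, 0.005]
force: [0.1, 0.6, -0.2]
opening: 0.0436
```

```bash
python3 - <<'E'
from plan import *
s=robot.read_state();print(s['tool_pos'],s['force'],s['opening'])
im,c=cap('scene','s1.png')
m=cv2.inRange(cv2.cvtColor(im,40),(22,130,90),(35,255,255))
for ct in cv2.findContours(m,0,1)[0]:
    if cv2.contourArea(ct)>40: print(cv2.boundingRect(ct))
print(proj(c,[(.4308,-.2984,0),(.4308,-.2984,.05)]))
cv2.imwrite('pics/s1c.png',cv2.resize(im[180:300,80:260],None,fx=3,fy=3))
E
```

```text
[ 0.42986313 -0.29893391  0.24913752] [ 0.14519474  0.56499406 -0.18578919] 0.043607821019422725
(262, 230, 13, 8)
(140, 217, 24, 28)
(305, 179, 10, 12)
(44, 24, 16, 9)
[[155.20999837 246.60210729]
 [151.59119947 230.76117183]]
```

View pics/s1c.png

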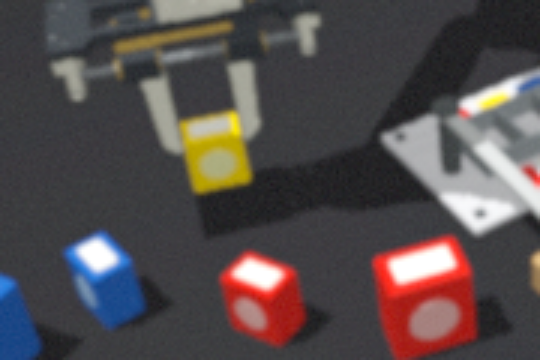

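```bash
python3 - <<'E'
from plan import *
for f in ['scene0','s1']:
    im=cv2.imread(f'pics/{f}.png')
    m=cv2.inRange(cv2.cvtColor(im,40),(22,130,90),(35,255,255))
    for ct in cv2.findContours(m,0,1)[0]:
        if cv2.contourArea(ct)>200: print(cv2.boundingRect(ct))
E
```

```text
(141, 224, 25, 28)
(140, 217, 24, 28)
```

Request:
apply_moves(deltas=[[36,[0,0,12],0],[36,[0,0,8],0],[60,[0,0,0],0],[60,[0,0,2],0],[60,[0,0,14],0]])

```text
t: 6.68
tool_pos: [0.4313, -0.3001, 0.2156]
orientation: [3.119, -0.359, 0.004]
force: [0.6, 0.3, 0.3]
opening: 0.0599
```

Request:
apply_moves(deltas=[[60,[0,0,0],0],[36,[0,0,0],0],[36,[0,0,0],0],[36,[0,0,0],0],[36,[0,0,0],0]])

```text
t: 7.3
tool_pos: [0.4307, -0.2996, 0.215]
orientation: [3.121, -0.359, 0.001]
force: [0.2, -0.0, -0.3]
opening: 0.0439
```

```bash
python3 - <<'E'
from plan import *
s=robot.read_state();p=s['tool_pos']
go([(p[0],p[1],.30,-102.9),(.5,-.049,.305,4.1),(.5,-.049,.250,4.1),(.5,-.049,.235,4.1)],36)
E
```

```text
[[36,[0.0,0.0,-42.5],-0.002],[36,[0.0,0.0,-42.5],-0.002],[36,[1.0,-23.6,-0.5],-0.17],[36,[5.1,-23.1,-0.4],-0.17],[36,[8.8,-21.9,-0.5],-0.17]]
[[36,[12.5,-20.1,-0.4],-0.17],[36,[15.7,-17.7,-0.5],-0.17],[36,[18.4,-14.8,-0.4],-0.17],[36,[20.7,-11.5,-0.5],-0.17],[36,[22.3,-7.8,-0.4],-0.17]]
[[36,[23.3,-3.9,-0.5],-0.17],[36,[23.6,0.1,-0.4],-0.17],[36,[23.3,4.1,-0.5],-0.17],[36,[0.0,-0.0,27.5],0.001],[36,[0.0,-0.0,27.5],0.001]]
[[36,[0.0,-0.0,15.0],0.0]]
now [ 0.4307 -0.2996  0.215 ] -103.13 t 7.3 op 0.0439 F [ 0.2 -0.  -0.3]
```

Request:
apply_moves(deltas=[[36,[0,0,-42.5],0],[36,[0,0,-42.5],0],[36,[1,-23.5,-0.5],-0.17],[36,[5,-23,-0.5],-0.17],[36,[9,-22,-0.5],-0.17]])

```text
t: 7.92
tool_pos: [0.4499, -0.2307, 0.3014]
orientation: [3.109, 0.448, 0.0]
force: [0.0, -0.1, -0.7]
opening: 0.0439
```

Request:
apply_moves(deltas=[[36,[12.5,-20,-0.5],-0.17],[36,[15.5,-17.5,-0.5],-0.17],[36,[18.5,-15,-0.5],-0.17],[36,[20.5,-11.5,-0.5],-0.17],[36,[22.5,-8,-0.5],-0.17]])

```text
t: 8.55
tool_pos: [0.4816, -0.1167, 0.3037]
orientation: [-2.648, -1.69, 0.0]
force: [0.3, 0.5, -0.4]
opening: 0.0439
```

Request:
apply_moves(deltas=[[36,[23.5,-4,-0.5],-0.17],[36,[23.5,0,-0.5],-0.17],[36,[23.5,4,-0.5],-0.17],[36,[0,0,20],0],[36,[0,0,0],0]])

```text
t: 9.18
tool_pos: [0.4996, -0.0485, 0.2836]
orientation: [-2.14, -2.296, 0.003]
force: [-0.9, -0.3, -0.8]
opening: 0.0438
```

```bash
python3 - <<'E'
from plan import *
go([(.5,-.049,.262,4.1),(.5,-.049,.235,4.1)],36)
im,c=cap('wrist','w3.png')
E
```

```text
[[36,[-0.6,0.3,21.6],-0.001],[36,[0.0,0.0,27.0],-0.0]]
now [ 0.4996 -0.0485  0.2836] 4.03 t 9.175 op 0.0438 F [-0.9 -0.3 -0.8]
```

View pics/w3.png

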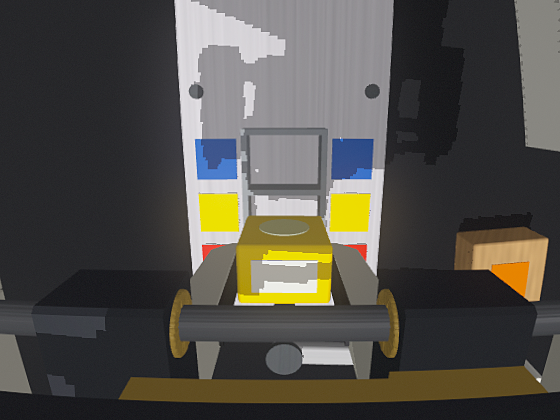

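The block is held square in the jaws at (284,270), and the yellow squares at (219,212) and (350,212) lie symmetrically either side of it. Lowering.

Request:
apply_moves(deltas=[[36,[-0.5,0.5,21.5],0],[36,[0,0,25],0],[36,[0,0,7],0],[36,[0,0,6],0],[36,[0,0,0],0]])

```text
t: 9.85
tool_pos: [0.4999, -0.0503, 0.2275]
orientation: [-2.141, -2.295, 0.006]
force: [-20.2, -2.6, 22.1]
opening: 0.0539
```

```bash
python3 - <<'E'
from plan import *
im,c=cap('wrist','w4.png'); im2,c=cap('scene','s4.png')
print(robot.read_state()['force'])
cv2.imwrite('pics/j4.png',np.vstack([im[130:380,130:450],cv2.resize(im2[160:260,200:328],(320,250),interpolation=2)]))
E
```

```text
[-20.15291038  -2.47999837  22.43571821]
```

View pics/j4.png

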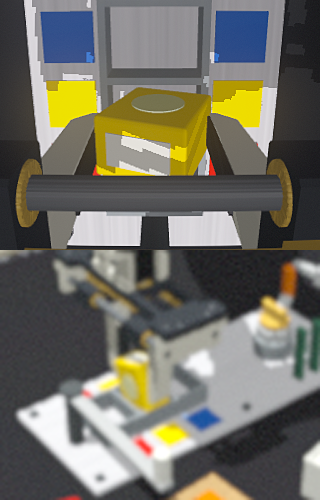

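Request:
apply_moves(deltas=[[36,[0,0,-20],0],[36,[0,0,-20],0],[36,[0,0,0],0]])

```text
t: 10.32
tool_pos: [0.5021, -0.05, 0.2683]
orientation: [2.141, 2.294, 0.004]
force: [0.3, -0.4, -1.3]
opening: 0.0466
```

```bash
python3 - <<'E'
from plan import *
def sq(im,c,nm):
    H,S,V=cv2.split(cv2.cvtColor(im,40))
    for n,m in {'red':((H<8)|(H>172))&(S>140)&(V>70),'yellow':(H>22)&(H<35)&(S>130)&(V>90),'blue':(H>100)&(H<125)&(S>130)&(V>60)}.items():
        for ct in cv2.findContours(m.astype(np.uint8),0,1)[0]:
            M=cv2.moments(ct)
            if M['m00']>50:
                p=[M['m10']/M['m00'],M['m01']/M['m00']];w=onz(c,[p],.008)[0]
                if abs(w[0]-.5)<.07 and -.11<w[1]<.01: print(nm,n,M['m00'],np.round(p,1),np.round(w[:2],4))
c=viewer.get_calibration('top');sq(cv2.imread('pics/top0.png'),c,'top')
im,c=cap('wrist','w5.png');sq(im,c,'w5');go([],36)
cv2.imwrite('pics/w5c.png',im[100:400,100:460])
c['R'];print(np.round(-np.array(c['R']).T@c['t'],4), np.round(np.array(c['R']),4).tolist())
E
```

```text
top red 70.5 [291.6 256.9] [ 0.4525 -0.0939]
top red 78.0 [289.6 219.7] [ 0.552  -0.0881]
top yellow 66.0 [276.1 258.1] [ 0.4492 -0.0529]
top yellow 76.0 [273.7 220.5] [ 0.5493 -0.0457]
top blue 64.0 [261. 259.] [ 0.4464 -0.0127]
top blue 76.0 [258.6 221.7] [ 0.5459 -0.0052]
w5 red 147.0 [196.8 256.3] [ 0.4414 -0.0855]
w5 yellow 1555.5 [208.3 215.4] [ 0.4497 -0.0529]
w5 yellow 9512.5 [293.1 254.4] [ 0.5133 -0.079 ]
w5 blue 1725.0 [349.5 157.8] [ 0.547  -0.0045]
w5 blue 1721.0 [205.  158.1] [ 0.4469 -0.0115]
now [ 0.5015 -0.0498  0.2669] 3.97 t 10.375 op 0.0467 F [ 0.3 -0.4 -0.6]
[0.4984 0.0209 0.2489] [[0.9977, 0.0682, 0.0049], [0.0645, -0.9631, 0.2614], [0.0225, -0.2604, -0.9652]]
```

View pics/w5c.png

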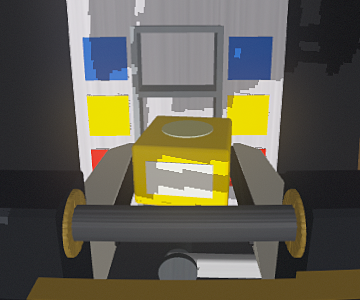

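```bash
python3 - <<'E'
from plan import *
from h import *
# w3 calibration: rebuild from present calib by tool shift
c=viewer.get_calibration('wrist');R=np.array(c['R']);C=-R.T@c['t'];s=robot.read_state()
off=C-np.array(s['tool_pos'])
def at(tp,uv,z):
    d=dict(c);d['t']=-R@(np.array(tp)+off);return onz(d,uv,z)
tp=(.4996,-.0485,.2836)
im=cv2.imread('pics/w3.png');H,S,V=cv2.split(cv2.cvtColor(im,40))
m=((H>20)&(H<36)&(S>110)&(V>60)).astype(np.uint8)
m[:,:225]=0;m[:,340:]=0;m[:212]=0;m[304:]=0
for r in (225,240,250,260,270,280,290,298): 
    x=np.where(m[r])[0];print(r,x.min(),x.max(),np.round(at(tp,[[x.min(),r],[x.max(),r]],.1186)[:,:2],4).tolist())
for col in (245,285,325):
    y=np.where(m[:,col])[0];print(col,y.min(),y.max(),np.round(at(tp,[[col,y.max()]],.1186)[:,:2],4).tolist(),V[205:305:4,col].tolist())
w=((S<90)&(V>140)).astype(np.uint8);w[:255]=0;w[300:]=0;w[:,:245]=0;w[:,:0]=0;w[:,325:]=0
y,x=np.where(w);print(x.min(),x.max(),y.min(),y.max())
cv2.imwrite('pics/w3c.png',cv2.resize(im[200:320,220:350],None,fx=5,fy=5))
E
```

```text
225 225 339 [[0.4735, -0.0261], [0.5237, -0.0227]]
240 239 329 [[0.4799, -0.0326], [0.52, -0.0299]]
250 236 332 [[0.4788, -0.0375], [0.5219, -0.0346]]
260 236 332 [[0.4789, -0.0424], [0.5224, -0.0395]]
270 236 331 [[0.479, -0.0474], [0.5225, -0.0444]]
280 237 330 [[0.4797, -0.0524], [0.5225, -0.0495]]
290 237 330 [[0.4798, -0.0575], [0.5231, -0.0546]]
298 238 329 [[0.4804, -0.0617], [0.5231, -0.0588]]
245 223 302 [[0.4837, -0.0636]] [180, 180, 179, 186, 151, 130, 132, 135, 134, 134, 160, 180, 179, 180, 179, 179, 178, 178, 179, 177, 178, 176, 175, 238, 238]
285 216 303 [[0.5026, -0.0628]] [211, 212, 214, 127, 122, 121, 121, 115, 130, 134, 157, 177, 237, 237, 252, 233, 171, 170, 169, 165, 237, 237, 237, 237, 239]
325 229 302 [[0.5214, -0.0611]] [119, 125, 120, 205, 159, 154, 136, 134, 133, 133, 157, 180, 169, 237, 240, 180, 179, 179, 179, 239, 237, 237, 238, 237, 238]
251 317 260 292
```

View pics/w3c.png

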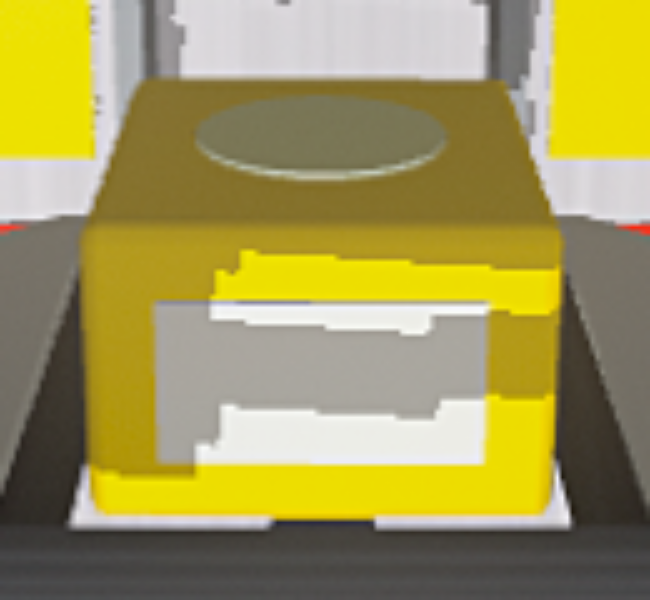

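Request:
apply_moves(deltas=[[36,[0,-45,-20],0],[36,[0,-45,0],0],[36,[0,-35,0],0],[36,[0,0,40],0],[36,[0,0,20],0]])

```text
t: 11.0
tool_pos: [0.375, -0.058, 0.2237]
orientation: [-2.142, -2.296, 0.001]
force: [-0.8, -0.3, -0.8]
opening: 0.0468
```

Request:
apply_moves(deltas=[[36,[0,0,8],0],[36,[0,0,3.5],0],[36,[0,0,0],0]])

```text
t: 11.38
tool_pos: [0.3767, -0.0582, 0.2146]
orientation: [2.142, 2.298, 0.0]
force: [-0.2, -0.9, -1.2]
opening: 0.0463
```

Release, rise a little, and look.

Request:
apply_moves(deltas=[[70,[0,0,0],0],[93,[0,0,0],0],[93,[0,0,0],0],[93,[0,0,-20],0],[93,[-20,0,-60],0]])

```text
t: 12.0
tool_pos: [0.3761, -0.0769, 0.2914]
orientation: [-2.136, -2.295, 0.004]
force: [1.0, 0.1, 0.3]
opening: 0.0905
```

Request:
apply_moves(deltas=[[93,[-20,0,-60],0],[93,[0,0,0],0]])

```text
t: 12.25
tool_pos: [0.3807, -0.0991, 0.3586]
orientation: [2.137, 2.289, 0.005]
force: [0.5, 0.2, -1.0]
opening: 0.093
```

```bash
python3 - <<'E'
from top import *
from plan import *
im,c=cap('wrist','w6.png');blocks(im,c);go([],93)
im,c=cap('top','t6.png');blocks(im,c)
E
```

```text
red 52 [ 0.55  -0.294]
red 648 [ 0.544 -0.082]
red 836 [ 0.448 -0.089]
yellow 721 [ 0.541 -0.045] label [ 0.5338 -0.0299] ang -175.0 [0.    0.004]
yellow 900 [ 0.446 -0.051] label [ 0.454  -0.0446] ang 97.3 [0.    0.005]
yellow 1903 [ 0.383 -0.058] label [ 0.3827 -0.0575] ang 3.8 [0.03  0.016]
blue 752 [ 0.538 -0.006] label [ 0.5306 -0.0203] ang -174.8 [0.    0.004]
blue 989 [ 0.443 -0.013]
now [ 0.3799 -0.0983  0.3555] 3.94 t 12.3 op 0.0932 F [1.  0.1 0.1]
red 78 [ 0.55  -0.086]
red 26 [ 0.594 -0.729]
red 246 [ 0.581 -0.324] label [ 0.5796 -0.3225] ang -154.1 [0.018 0.031]
red 426 [ 0.653 -0.232] label [ 0.654  -0.2302] ang -100.8 [0.024 0.043]
yellow 72 [ 0.449 -0.052]
yellow 74 [ 0.547 -0.045]
blue 1116 [ 0.255 -0.776] label [ 0.2429 -0.7021] ang -1.0 [0.    0.003]
blue 90 [0.405 0.315]
blue 49 [ 0.446 -0.013]
blue 232 [ 0.498 -0.414] label [ 0.4985 -0.4125] ang -168.5 [0.019 0.032]
blue 440 [ 0.5   -0.506] label [ 0.5015 -0.5073] ang -146.5 [0.025 0.044]
blue 77 [ 0.544 -0.006]
```

```bash
python3 - <<'E'
from plan import *
go([(.3813,-.0575,.25,3.9),(.3813,-.0575,.213,3.9)],93)
go([(.3813,-.0575,.295,3.9),(.4985,-.049,.295,4.1)],36,frm=(.3813,-.0575,.213,3.9))
E
```

```text
[[93,[13.3,1.6,34.4],0.0],[93,[13.4,1.6,34.5],0.0],[93,[13.3,1.6,34.4],0.0],[93,[0.0,0.0,37.0],0.001]]
now [ 0.3792 -0.0978  0.3533] 3.97 t 12.35 op 0.0932 F [ 0.4  0.  -1.2]
[[36,[0.0,0.0,-41.0],-0.0],[36,[0.0,0.0,-41.0],-0.0],[36,[0.2,39.2,-0.0],-0.001],[36,[0.1,39.1,-0.0],-0.001],[36,[0.1,39.2,-0.0],-0.001]]
now [ 0.3792 -0.0978  0.3533] 3.97 t 12.35 op 0.0932 F [ 0.4  0.  -1.2]
```

Request:
apply_moves(deltas=[[93,[13.5,1.5,34.5],0],[93,[13.5,1.5,34.5],0],[93,[13.5,1.5,34.5],0],[70,[0,0,35],0],[36,[0,0,0],0]])

```text
t: 12.98
tool_pos: [0.378, -0.0556, 0.2102]
orientation: [-2.136, -2.293, 0.007]
force: [0.3, 0.4, -0.5]
opening: 0.0776
```

Request:
apply_moves(deltas=[[36,[0,0,0],0],[36,[0,0,0],0],[36,[0,0,0],0],[36,[0,0,0],0],[36,[0,0,0],0]])

```text
t: 13.6
tool_pos: [0.3813, -0.0571, 0.2153]
orientation: [2.141, 2.296, 0.001]
force: [0.0, 0.3, 6.0]
opening: 0.0439
```

Request:
apply_moves(deltas=[[36,[0,0,-41],0],[36,[0,0,-41],0],[36,[0,39,0],0],[36,[0,39,0],0],[36,[0,39,0],0]])

```text
t: 14.22
tool_pos: [0.4986, -0.0486, 0.2965]
orientation: [2.142, 2.297, 0.0]
force: [-0.0, 0.7, -0.3]
opening: 0.0438
```

Request:
apply_moves(deltas=[[36,[0,0,0],0],[36,[0,0,0],0]])

```text
t: 14.48
tool_pos: [0.4969, -0.0486, 0.2958]
orientation: [-2.141, -2.297, 0.002]
force: [-0.1, -0.2, -1.8]
opening: 0.0436
```

```bash
cat > rel.py <<'E'
from plan import *
def rel(ztop,f,col):
    """label of the held block against the squares, both by the wrist camera"""
    im,c=cap('wrist',f);H,S,V=cv2.split(cv2.cvtColor(im,40))
    # held block: label = unsaturated area inside the held block, central columns
    cols={'red':((H<8)|(H>172))&(S>100),'yellow':(H>20)&(H<36)&(S>100),'blue':(H>100)&(H<125)&(S>100)}
    n,lab,st,ce=cv2.connectedComponentsWithStats(cols[col].astype(np.uint8))
    i=1+np.argmax(st[1:,4]);x0,y0,w,h=st[i,:4];print('block bbox',x0,y0,w,h)
    m=(S<60)&(V>100);m2=np.zeros_like(m);m2[y0+int(.4*h):y0+h-3,x0+6:x0+w-6]=m[y0+int(.4*h):y0+h-3,x0+6:x0+w-6]
    n2,l2,s2,c2=cv2.connectedComponentsWithStats(m2.astype(np.uint8));k=1+np.argmax(s2[1:,4]);X,Y,W,Hh=s2[k,:4]
    ct=max(cv2.findContours((l2==k).astype(np.uint8),0,1)[0],key=cv2.contourArea);b=cv2.boxPoints(cv2.minAreaRect(ct))
    P=onz(c,b,ztop)[:,:2];e=[P[1]-P[0],P[2]-P[1]];L=max(e,key=np.linalg.norm)
    print('label',X,Y,W,Hh,'centre',np.round(P.mean(0),4),'dims',np.round([np.linalg.norm(v) for v in e],4),'ang',np.degrees(np.arctan2(L[1],L[0]))%180)
    for nme,mm in cols.items():
        for ct in cv2.findContours(mm.astype(np.uint8),0,1)[0]:
            M=cv2.moments(ct)
            if M['m00']>150:
                p=[M['m10']/M['m00'],M['m01']/M['m00']];q=onz(c,[p],.008)[0];bb=cv2.boundingRect(ct)
                if abs(q[0]-.5)<.07 and -.12<q[1]<.01: print(nme,M['m00'],bb,np.round(q[:2],4))
    go([],36)
E
python3 -c "
from rel import *
rel(.295-.213+.05,'w7.png','yellow')"
```

```text
block bbox 119 366 427 37Traceback (most recent call last):
  File "<string>", line 3, in <module>
    rel(.295-.213+.05,'w7.png','yellow')
    ~~~^^^^^^^^^^^^^^^^^^^^^^^^^^^^^^^^^
  File "rel.py", line 10, in rel
    n2,l2,s2,c2=cv2.connectedComponentsWithStats(m2.astype(np.uint8));k=1+np.argmax(s2[1:,4]);X,Y,W,Hh=s2[k,:4]
                                                                          ~~~~~~~~~^^^^^^^^^^
    return _wrapfunc(a, 'argmax', axis=axis, out=out, **kwds)
    return bound(*args, **kwds)
ValueError: attempt to get argmax of an empty sequence
```

```bash
sed -i "s/    n,lab,st,ce=/    for k_ in cols: cols[k_][304:]=False\n    n,lab,st,ce=/" rel.py
python3 -c "
from rel import *
rel(.295-.213+.05,'w7.png','yellow')"
```

```text
block bbox 205 190 128 114
label 251 261 67 32 centre [ 0.4976 -0.0488] dims [0.0298 0.0156] ang 3.974805642450583
red 272.5 (330, 239, 37, 21) [ 0.5569 -0.0763]
red 177.0 (208, 239, 31, 13) [ 0.4465 -0.0826]
yellow 1270.5 (331, 190, 39, 36) [ 0.5501 -0.0453]
yellow 9044.5 (205, 190, 128, 114) [ 0.493  -0.0884]
blue 1385.0 (332, 138, 41, 38) [ 0.547  -0.0045]
blue 1381.5 (202, 138, 40, 38) [ 0.4469 -0.0116]
now [ 0.4967 -0.0487  0.2962] 4.0 t 14.575 op 0.0441 F [ 0.5  0.1 -1.3]
```

Request:
apply_moves(deltas=[[36,[0,1.7,20],0],[36,[0,0,20],0],[36,[0,0,12],0],[36,[0,0,8],0],[36,[0,0,0],0]])

```text
t: 15.2
tool_pos: [0.4989, -0.0486, 0.2361]
orientation: [-2.142, -2.297, 0.001]
force: [-0.2, 0.0, -0.6]
opening: 0.0438
```

Request:
apply_moves(deltas=[[36,[0,0,6],0],[36,[0,0,5],0],[36,[0,0,2],0],[36,[0,0,0],0]])

```text
t: 15.7
tool_pos: [0.4992, -0.0486, 0.2234]
orientation: [2.142, 2.298, -0.0]
force: [-0.1, 0.2, -1.3]
opening: 0.0436
```

Request:
apply_moves(deltas=[[60,[0,0,0],0],[60,[0,0,0],0],[60,[0,0,-15],0],[70,[0,0,-40],0],[93,[0,0,-40],0]])

```text
t: 16.32
tool_pos: [0.499, -0.0485, 0.3203]
orientation: [2.142, 2.298, 0.0]
force: [1.1, -0.3, -0.0]
opening: 0.0757
```

```bash
python3 - <<'E'
from plan import *
from top import blocks
im,c=cap('top','t8.png');blocks(im,c)
go([(.499,-.4122,.33,10.9),(.499,-.4122,.25,10.9),(.499,-.4122,.213,10.9)],93)
go([(.499,-.4122,.295,10.9),(.4955,-.008,.297,4.1)],36,frm=(.499,-.4122,.213,10.9))
E
```

```text
red 26 [ 0.594 -0.729]
red 242 [ 0.581 -0.324] label [ 0.58   -0.3222] ang -146.8 [0.018 0.032]
red 426 [ 0.653 -0.232] label [ 0.6541 -0.2302] ang -98.9 [0.024 0.042]
blue 1116 [ 0.255 -0.776] label [ 0.2429 -0.7021] ang -1.0 [0.    0.003]
blue 90 [0.405 0.315]
blue 28 [ 0.446 -0.007]
blue 228 [ 0.499 -0.415] label [ 0.4988 -0.4124] ang -166.9 [0.02  0.033]
blue 452 [ 0.5   -0.506] label [ 0.5015 -0.5073] ang -146.5 [0.025 0.044]
[[93,[-45.3,-3.4,-0.4],-0.015],[93,[-45.2,-4.1,-0.4],-0.015],[93,[-45.2,-4.8,-0.4],-0.015],[93,[-45.1,-5.4,-0.4],-0.015],[93,[-45.0,-6.1,-0.4],-0.015]]
[[93,[-44.9,-6.8,-0.4],-0.015],[93,[-44.8,-7.5,-0.4],-0.015],[93,[-44.7,-8.2,-0.4],-0.015],[93,[0.0,0.0,40.0],-0.0],[93,[0.0,0.0,40.0],-0.0]]
[[93,[0.0,0.0,37.0],-0.0]]
now [ 0.5009 -0.0488  0.3268] 4.01 t 16.375 op 0.0793 F [ 3.  -0.2  4.2]
[[36,[0.0,0.0,-41.0],-0.0],[36,[0.0,0.0,-41.0],-0.0],[36,[44.2,8.1,-0.2],0.013],[36,[44.3,7.5,-0.2],0.013],[36,[44.3,7.0,-0.3],0.013]]
[[36,[44.5,6.4,-0.2],0.013],[36,[44.5,5.8,-0.2],0.013],[36,[44.6,5.2,-0.2],0.013],[36,[44.7,4.7,-0.3],0.013],[36,[44.7,4.0,-0.2],0.013]]
[[36,[44.8,3.5,-0.2],0.013]]
now [ 0.5009 -0.0488  0.3268] 4.01 t 16.375 op 0.0793 F [ 3.  -0.2  4.2]
```

Request:
apply_moves(deltas=[[93,[-45.5,-3,0],-0.015],[93,[-45,-3.5,0],-0.015],[93,[-45,-4.5,0],-0.015],[93,[-45,-5,0],-0.015],[93,[-45,-6,0],-0.015]])

```text
t: 17.0
tool_pos: [0.4997, -0.2767, 0.3195]
orientation: [2.053, 2.376, 0.0]
force: [0.6, 0.3, -0.1]
opening: 0.0932
```

Request:
apply_moves(deltas=[[93,[-45,-6.5,0],-0.015],[93,[-45,-7.5,0],-0.015],[93,[-45,-8,0],-0.015],[93,[0,0,0],0],[93,[0,0,0],0]])

```text
t: 17.62
tool_pos: [0.4996, -0.4117, 0.3187]
orientation: [-2.001, -2.422, -0.001]
force: [0.1, -0.2, -0.1]
opening: 0.0928
```

```bash
python3 - <<'E'
from plan import *
go([(.499,-.4122,.25,10.9),(.499,-.4122,.213,10.9)],93)
E
```

```text
[[93,[-0.2,-0.3,34.3],-0.0],[93,[-0.2,-0.4,34.4],-0.0],[93,[-0.0,0.0,37.0],-0.001]]
now [ 0.4996 -0.4117  0.3187] 10.86 t 17.625 op 0.0928 F [ 0.1 -0.2 -0.1]
```

Request:
apply_moves(deltas=[[93,[-0.5,-0.5,34.5],0],[93,[0,0,34.5],0],[70,[0,0,36.5],0],[36,[0,0,0],0],[36,[0,0,0],0]], grip_force=15)

```text
t: 18.25
tool_pos: [0.4999, -0.4121, 0.2147]
orientation: [1.999, 2.422, -0.0]
force: [-0.2, -0.7, 0.8]
opening: 0.0678
```

Request:
apply_moves(deltas=[[36,[0,0,0],0],[36,[0,0,0],0],[36,[0,0,0],0],[36,[0,0,0],0],[36,[0,0,0],0]])

```text
t: 18.88
tool_pos: [0.4996, -0.413, 0.2143]
orientation: [2.0, 2.421, -0.0]
force: [-0.7, 0.7, 7.2]
opening: 0.044
```

Request:
apply_moves(deltas=[[36,[0,0,-41],0],[36,[0,0,-41],0],[36,[44.5,8,0],0.013],[36,[44.5,7.5,0],0.013],[36,[44.5,7,0],0.013]])

```text
t: 19.5
tool_pos: [0.4975, -0.2759, 0.2949]
orientation: [2.049, 2.382, 0.0]
force: [1.5, 0.3, -0.5]
opening: 0.0438
```

Request:
apply_moves(deltas=[[36,[44.5,6.5,0],0.013],[36,[44.5,6,0],0.013],[36,[44.5,5,0],0.013],[36,[44.5,4.5,0],0.013],[36,[44.5,4,0],0.013]])

```text
t: 20.12
tool_pos: [0.4956, -0.0517, 0.2949]
orientation: [2.125, 2.314, 0.0]
force: [0.5, 0.4, -1.6]
opening: 0.0438
```

Request:
apply_moves(deltas=[[36,[44.5,3.5,0],0.014],[36,[0,0,0],0],[36,[0,0,0],0]])

```text
t: 20.5
tool_pos: [0.4955, -0.0087, 0.2949]
orientation: [2.139, 2.301, -0.001]
force: [0.5, 0.3, -1.6]
opening: 0.0441
```

```bash
python3 -c "
from rel import *
rel(.295-.213+.05,'w9.png','blue')"
```

```text
block bbox 236 214 97 88
label 250 258 68 33 centre [ 0.4963 -0.0072] dims [0.0299 0.0159] ang 4.113234493606353
yellow 260.0 (330, 238, 34, 19) [ 0.5539 -0.0351]
yellow 244.0 (205, 238, 33, 17) [ 0.4445 -0.0427]
blue 7785.5 (236, 214, 97, 88) [ 0.4998 -0.0525]
blue 1272.5 (329, 189, 39, 36) [ 0.5472 -0.0044]
blue 1257.0 (202, 189, 39, 36) [ 0.4469 -0.0117]
now [ 0.4956 -0.0092  0.2949] 4.11 t 20.55 op 0.044 F [ 1.  -0.6 -0.5]
```

Request:
apply_moves(deltas=[[36,[-0.8,0.3,20],0],[36,[0,0,20],0],[36,[0,0,12],0],[36,[0,0,7],0],[36,[0,0,0],0]])

```text
t: 21.18
tool_pos: [0.4958, -0.0096, 0.2356]
orientation: [-2.14, -2.299, 0.001]
force: [-0.6, 0.1, -0.8]
opening: 0.0441
```

Request:
apply_moves(deltas=[[36,[0,0,6],0],[36,[0,0,5],0],[36,[0,0,2],0],[36,[0,0,0],0]])

```text
t: 21.68
tool_pos: [0.4958, -0.0092, 0.2227]
orientation: [-2.14, -2.3, 0.0]
force: [-0.2, -0.5, -0.9]
opening: 0.0437
```

Request:
apply_moves(deltas=[[60,[0,0,0],0],[60,[0,0,0],0],[60,[0,0,-15],0],[70,[0,0,-40],0],[93,[0,0,-40],0]])

```text
t: 22.3
tool_pos: [0.4958, -0.0092, 0.3199]
orientation: [2.14, 2.3, 0.0]
force: [1.0, -0.4, -0.8]
opening: 0.0759
```

```bash
python3 - <<'E'
from plan import *
go([(.606,-.370,.38,28)],93,frm=(.4958,-.0092,.318,4.1))
E
```

```text
[[93,[-46.0,10.5,-7.7],-0.052],[93,[-46.4,8.1,-7.8],-0.052],[93,[-46.8,5.7,-7.8],-0.052],[93,[-47.1,3.3,-7.7],-0.052],[93,[-47.1,0.8,-7.8],-0.052]]
[[93,[-47.2,-1.7,-7.7],-0.052],[93,[-46.9,-4.1,-7.8],-0.052],[93,[-46.7,-6.5,-7.7],-0.052]]
now [ 0.4958 -0.0092  0.3199] 4.13 t 22.3 op 0.0759 F [ 1.  -0.4 -0.8]
```

Request:
apply_moves(deltas=[[93,[-46,10.5,-7.5],-0.052],[93,[-46.5,8,-7.5],-0.052],[93,[-47,5.5,-7.5],-0.052],[93,[-47,3.5,-7.5],-0.052],[93,[-47,1,-7.5],-0.052]])

```text
t: 22.92
tool_pos: [0.5653, -0.2363, 0.3571]
orientation: [1.821, 2.558, 0.0]
force: [-0.2, 0.3, -0.7]
opening: 0.093
```

Request:
apply_moves(deltas=[[93,[-47,-1.5,-7.5],-0.052],[93,[-47,-4,-7.5],-0.052],[93,[-46.5,-6.5,-7.5],-0.052],[93,[0,0,0],0],[93,[0,0,0],0]])

```text
t: 23.55
tool_pos: [0.6064, -0.3694, 0.3783]
orientation: [-1.62, -2.692, -0.001]
force: [0.1, 0.2, 0.3]
opening: 0.093
```

```bash
python3 - <<'E'
from plan import *
from top import blocks
im,c=cap('wrist','w10.png');blocks(im,c);go([],93)
im,c=cap('top','t10.png');blocks(im,c)
E
```

```text
red 1644 [ 0.581 -0.323] label [ 0.5805 -0.3217] ang 30.4 [0.031 0.017]
red 4464 [ 0.655 -0.222] label [ 0.6563 -0.2221] ang 79.4 [0.044 0.024]
yellow 27 [ 0.881 -0.366]
blue 661 [ 0.492 -0.495] label [ 0.4943 -0.4742] ang 42.0 [0.037 0.01 ]
now [ 0.6065 -0.3688  0.3782] 27.96 t 23.6 op 0.0926 F [ 0.4 -0.1 -0.9]
red 73 [ 0.453 -0.093]
red 77 [ 0.55  -0.087]
red 226 [ 0.579 -0.324] label [ 0.5806 -0.322 ] ang -154.1 [0.016 0.027]
red 394 [ 0.653 -0.23 ] label [ 0.6537 -0.2304] ang -99.7 [0.022 0.04 ]
yellow 68 [ 0.45  -0.053]
yellow 80 [ 0.546 -0.045]
blue 1116 [ 0.255 -0.776] label [ 0.2429 -0.7021] ang -1.0 [0.    0.003]
blue 90 [0.405 0.315]
blue 61 [ 0.446 -0.013]
blue 404 [ 0.502 -0.508] label [ 0.5016 -0.5075] ang -148.3 [0.025 0.045]
blue 77 [ 0.544 -0.006]
```

```bash
python3 - <<'E'
import cv2
a=cv2.imread('pics/t10.png');cv2.imwrite('pics/t10b.png',cv2.resize(a[180:320,160:400],(720,420),interpolation=2))
E
```

```text
(no output)
```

View pics/t10b.png

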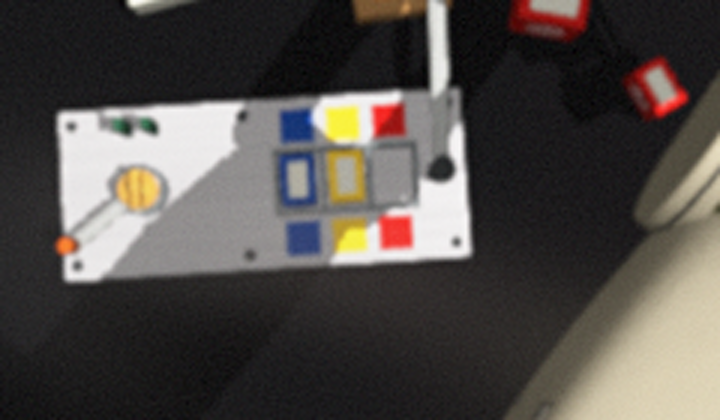

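The view shows blue (298,180) and yellow (347,175) sitting in their pockets, with the red pocket (393,170) empty. Now the red block.

```bash
python3 - <<'E'
from plan import *
go([(.5802,-.3217,.30,29.8),(.5802,-.3217,.25,29.8),(.5802,-.3217,.213,29.8)],93)
go([(.5802,-.3217,.295,29.8),(.502,-.090,.295,4.1)],36,frm=(.5802,-.3217,.213,29.8))
E
```

```text
[[93,[26.8,-0.6,39.2],-0.016],[93,[26.9,-0.3,39.1],-0.016],[93,[-0.0,0.0,25.0],0.0],[93,[-0.0,0.0,25.0],0.0],[93,[-0.0,0.0,37.0],0.001]]
now [ 0.6065 -0.3685  0.3783] 28.0 t 23.65 op 0.0933 F [-1.3  0.7 -0.9]
[[36,[0.0,0.0,-41.0],-0.0],[36,[0.0,0.0,-41.0],-0.0],[36,[48.0,9.5,-0.0],0.09],[36,[48.6,5.1,-0.0],0.09],[36,[48.9,0.7,-0.0],0.09]]
[[36,[48.8,-3.7,-0.0],0.09],[36,[48.2,-8.1,-0.0],0.09]]
now [ 0.6065 -0.3685  0.3783] 28.0 t 23.65 op 0.0933 F [-1.3  0.7 -0.9]
```

Request:
apply_moves(deltas=[[93,[27,-0.5,39],-0.016],[93,[27,-0.5,39],-0.016],[93,[0,0,25],0],[93,[0,0,25],0],[70,[0,0,37],0]])

```text
t: 24.28
tool_pos: [0.5805, -0.3215, 0.214]
orientation: [1.572, 2.716, -0.0]
force: [-0.8, 0.5, 0.4]
opening: 0.0867
```

Request:
apply_moves(deltas=[[36,[0,0,0],0],[36,[0,0,0],0],[36,[0,0,0],0],[36,[0,0,0],0],[36,[0,0,0],0]])

```text
t: 24.9
tool_pos: [0.5804, -0.3229, 0.2142]
orientation: [1.575, 2.716, -0.0]
force: [0.0, -0.1, 4.8]
opening: 0.044
```

Request:
apply_moves(deltas=[[36,[0,0,0],0],[36,[0,0,0],0],[36,[0,0,-41],0],[36,[0,0,-41],0],[36,[48,9.5,0],0.09]])

```text
t: 25.52
tool_pos: [0.5659, -0.2789, 0.3003]
orientation: [1.697, 2.632, -0.0]
force: [0.1, 1.1, -0.2]
opening: 0.0438
```

Request:
apply_moves(deltas=[[36,[48.5,5,0],0.09],[36,[49,0.5,0],0.09],[36,[49,-3.5,0],0.09],[36,[48,-8,0],0.09],[36,[0,0,0],0]])

```text
t: 26.15
tool_pos: [0.5007, -0.0884, 0.2945]
orientation: [-2.139, -2.299, 0.0]
force: [0.4, -0.0, -0.7]
opening: 0.0441
```

Request:
apply_moves(deltas=[[36,[0,0,0],0]])

```text
t: 26.28
tool_pos: [0.5019, -0.0911, 0.295]
orientation: [2.14, 2.299, 0.0]
force: [0.4, 0.3, -0.7]
opening: 0.0439
```

```bash
python3 -c "
from rel import *
rel(.295-.213+.05,'w11.png','red')"
```

```text
block bbox 235 213 98 89
label 250 258 68 33 centre [ 0.5027 -0.0896] dims [0.0299 0.0159] ang 4.014028784797408
red 1310.5 (328, 188, 39, 37) [ 0.5531 -0.0865]
red 1297.5 (201, 188, 40, 37) [ 0.4528 -0.0936]
yellow 1449.5 (329, 135, 41, 39) [ 0.5499 -0.0453]
yellow 3268.0 (249, 135, 71, 51) [ 0.5008 -0.054 ]
yellow 1434.5 (198, 135, 41, 39) [ 0.4499 -0.0524]
blue 1596.0 (331, 78, 42, 42) [ 0.5471 -0.0043]
blue 1577.0 (196, 78, 41, 42) [ 0.4471 -0.0114]
blue 3492.5 (247, 69, 73, 50) [ 0.4966 -0.0044]
now [ 0.502  -0.0916  0.295 ] 4.03 t 26.325 op 0.044 F [-0.1 -1.2 -1.2]
```

Request:
apply_moves(deltas=[[36,[-0.4,-0.2,20],0],[36,[0,0,20],0],[36,[0,0,12],0],[36,[0,0,7],0],[36,[0,0,0],0]])

```text
t: 26.95
tool_pos: [0.5016, -0.0917, 0.2356]
orientation: [-2.142, -2.297, 0.0]
force: [0.7, 0.2, -0.6]
opening: 0.0438
```

Request:
apply_moves(deltas=[[36,[0,0,6],0],[36,[0,0,5],0],[36,[0,0,2],0],[36,[0,0,0],0]])

```text
t: 27.45
tool_pos: [0.5015, -0.0913, 0.2227]
orientation: [-2.142, -2.298, 0.0]
force: [-0.3, -0.2, -0.6]
opening: 0.044
```

Request:
apply_moves(deltas=[[60,[0,0,0],0],[60,[0,0,0],0],[60,[0,0,-15],0],[60,[0,0,-40],0],[60,[0,0,-40],0]])

```text
t: 28.08
tool_pos: [0.5015, -0.0914, 0.3199]
orientation: [2.142, 2.298, 0.0]
force: [0.4, 0.1, 0.1]
opening: 0.06
```

```bash
python3 - <<'E'
from plan import *
go([(.61,-.175,.39,-41)],60)
E
```

```text
[[60,[-18.2,20.5,-14.0],0.157],[60,[-14.8,23.1,-14.0],0.157],[60,[-11.0,25.1,-14.1],0.157],[60,[-6.9,26.5,-14.0],0.157],[60,[-2.7,27.3,-14.0],0.157]]
now [ 0.5015 -0.0914  0.3199] 4.01 t 28.075 op 0.06 F [0.4 0.1 0.1]
```

Request:
apply_moves(deltas=[[60,[-18,20.5,-14],0.157],[60,[-15,23,-14],0.157],[60,[-11,25,-14],0.157],[60,[-7,26.5,-14],0.157],[60,[-2.5,27.5,-14],0.157]])

```text
t: 28.7
tool_pos: [0.6108, -0.1756, 0.3897]
orientation: [2.861, 1.296, 0.001]
force: [0.0, -0.3, -0.1]
opening: 0.0598
```

Request:
apply_moves(deltas=[[60,[0,0,0],0],[60,[0,0,0],0]])

```text
t: 28.95
tool_pos: [0.6098, -0.1747, 0.3879]
orientation: [-2.856, -1.307, 0.0]
force: [0.2, -0.7, -0.2]
opening: 0.0599
```

```bash
python3 - <<'E'
from plan import *
im,c=cap('wrist','w12.png');go([],60)
print('expected knob',proj(c,[(.660,-.119,.1)]),'pockets top',proj(c,[(.5030,-.0900,.058),(.4999,-.049,.058),(.497,-.008,.058)]))
E
```

```text
now [ 0.6096 -0.1745  0.3875] -40.83 t 29.0 op 0.0603 F [-0.6 -0.3 -0.4]
expected knob [[284.10220069 111.55383283]] pockets top [[136.8120483  202.64998166]
 [102.92538819 172.19188581]
 [ 68.8752219  140.88408038]]
```

View pics/w12.png

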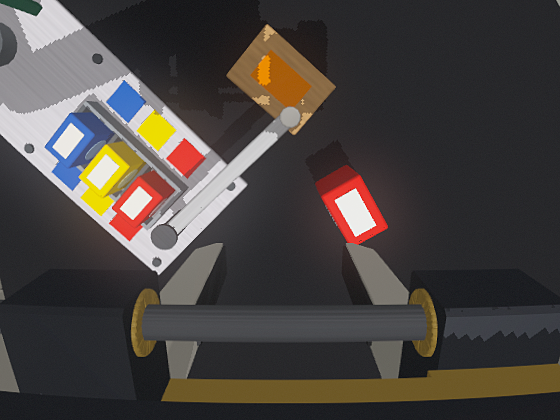

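Labels at (135,205), (105,172) and (72,141) match the predicted seated positions. The knob is at (290,117), with the slide box below it.

```bash
python3 - <<'E'
from plan import *
c=viewer.get_calibration('wrist')
k=onz(c,[(290,117)],.1)[0];pv=np.array([.5056,-.1298]);d=k[:2]-pv
print(k,np.hypot(*d),np.degrees(np.arctan2(d[1],d[0])),'pivot',onz(c,[(164,237)],.075))
a0=np.degrees(np.arctan2(d[1],d[0]));K=pv+.155*np.array([np.cos(np.radians(a0)),np.sin(np.radians(a0))])
print(K)
go([(*K,.30,-41),(*K,.262,-41)],60)
pts=[(*(pv+.155*np.array([np.cos(a),np.sin(a)])),.262,-41) for a in np.radians(np.arange(a0+7,95.2,6.6))]
go(pts,10,frm=(*K,.262,-41))
E
```

```text
[ 0.6604167  -0.12466368  0.1       ] 0.15490187620111648 1.9001910190300082 pivot [[ 0.50665714 -0.12978876  0.075     ]]
[ 0.66051477 -0.12466043]
[[60,[23.7,2.0,29.2],0.001],[60,[23.7,2.0,29.1],0.001],[60,[23.6,1.9,29.2],0.001],[60,[0.0,-0.0,38.0],-0.0]]
now [ 0.6096 -0.1745  0.3875] -40.83 t 29.0 op 0.0603 F [-0.6 -0.3 -0.4]
[[10,[13.1,-13.7,-0.0],-0.0],[10,[10.6,-14.3,-0.0],-0.0],[10,[9.0,-15.4,-0.0],-0.0],[10,[7.2,-16.4,-0.0],-0.0],[10,[5.2,-17.0,-0.0],-0.0]]
[[10,[3.2,-17.6,-0.0],-0.0],[10,[1.2,-17.8,-0.0],-0.0],[10,[-0.9,-17.8,-0.0],-0.0],[10,[-2.9,-17.6,-0.0],-0.0],[10,[-4.9,-17.2,-0.0],-0.0]]
[[10,[-6.9,-16.4,-0.0],-0.0],[10,[-8.7,-15.6,-0.0],-0.0],[10,[-10.4,-14.5,-0.0],-0.0],[10,[-12.1,-13.2,-0.0],-0.0]]
now [ 0.6096 -0.1745  0.3875] -40.83 t 29.0 op 0.0603 F [-0.6 -0.3 -0.4]
```

Request:
apply_moves(deltas=[[60,[23.5,2,29],0],[60,[23.5,2,29],0],[60,[23.5,2,29],0],[60,[0,0,38],0],[10,[0,0,0],0]], grip_force=8)

```text
t: 29.62
tool_pos: [0.6586, -0.1244, 0.2582]
orientation: [-2.852, -1.304, 0.011]
force: [-0.7, 0.5, -0.2]
opening: 0.0541
```

Request:
apply_moves(deltas=[[10,[0,0,0],0],[10,[0,0,0],0],[10,[0,0,0],0],[10,[0,0,0],0],[10,[0,0,0],0]])

```text
t: 30.25
tool_pos: [0.6609, -0.1259, 0.2636]
orientation: [2.858, 1.303, -0.0]
force: [-4.3, 0.7, 5.8]
opening: 0.0155
```

Request:
apply_moves(deltas=[[10,[0,0,0],0],[10,[13,-13.5,0],0],[10,[10.5,-14.5,0],0],[10,[9,-15.5,0],0],[10,[7,-16.5,0],0]])

```text
t: 30.88
tool_pos: [0.642, -0.0547, 0.2636]
orientation: [2.857, 1.305, 0.005]
force: [3.0, 0.3, 4.0]
opening: 0.0156
```

Request:
apply_moves(deltas=[[10,[5,-17,0],0],[10,[3,-17.5,0],0],[10,[1,-18,0],0],[10,[-1,-18,0],0],[10,[-3,-17.5,0],0]])

```text
t: 31.5
tool_pos: [0.5775, 0.0058, 0.2632]
orientation: [2.858, 1.304, 0.0]
force: [1.3, -0.2, 4.2]
opening: 0.0158
```

Request:
apply_moves(deltas=[[10,[-5,-17,0],0],[10,[-7,-16.5,0],0],[10,[-8.5,-15.5,0],0],[10,[-10.5,-14.5,0],0],[10,[-11,-12,0],0]])

```text
t: 32.12
tool_pos: [0.4926, 0.0232, 0.2628]
orientation: [2.858, 1.304, -0.001]
force: [0.4, -0.3, 4.8]
opening: 0.0156
```

Request:
apply_moves(deltas=[[10,[-3,-3,0],0],[10,[0,0,0],0]])

```text
t: 32.38
tool_pos: [0.4897, 0.0224, 0.2631]
orientation: [2.857, 1.302, 0.005]
force: [9.5, -0.9, -1.7]
opening: 0.0157
```

Request:
apply_moves(deltas=[[40,[0,0,0],0],[40,[0,0,0],0],[40,[0,0,0],0],[60,[0,0,-50],0],[60,[0,0,-50],0]])

```text
t: 33.0
tool_pos: [0.4889, 0.0224, 0.363]
orientation: [-2.857, -1.303, 0.004]
force: [0.8, 0.6, -0.2]
opening: 0.0551
```

```bash
python3 - <<'E'
from plan import *
go([(.487,.075,.41,4.1)],93,frm=(.4897,.0224,.363,-41))
E
```

```text
[[93,[7.6,-7.3,-9.4],-0.157],[93,[8.6,-6.0,-9.4],-0.157],[93,[9.5,-4.6,-9.4],-0.157],[93,[10.1,-3.1,-9.4],-0.157],[93,[10.4,-1.5,-9.4],-0.157]]
now [0.4889 0.0224 0.363 ] -40.97 t 33.0 op 0.0551 F [ 0.8  0.6 -0.2]
```

Request:
apply_moves(deltas=[[93,[7.5,-7.5,-9.5],-0.157],[93,[8.5,-6,-9.5],-0.157],[93,[9.5,-4.5,-9.5],-0.157],[93,[10,-3,-9.5],-0.157],[93,[10.5,-1.5,-9.5],-0.157]])

```text
t: 33.62
tool_pos: [0.4865, 0.0752, 0.4102]
orientation: [-2.136, -2.303, 0.001]
force: [0.6, -0.3, -0.8]
opening: 0.093
```

Request:
apply_moves(deltas=[[93,[0,0,0],0],[93,[0,0,0],0]])

```text
t: 33.88
tool_pos: [0.4866, 0.0746, 0.4097]
orientation: [-2.146, -2.294, 0.001]
force: [0.8, 0.3, -0.8]
opening: 0.0928
```

```bash
python3 - <<'E'
from plan import *
im,c=cap('wrist','w13.png');go([],60)
def P(x,y): 
    a=np.radians(4.1);return np.array([.4945,.0248])+np.array([x*np.cos(a)-y*np.sin(a),x*np.sin(a)+y*np.cos(a)])
q=lambda n,x,y,z: print(n,np.round(proj(c,[(*P(x,y),z)])[0],1))
q('seat',0,.105,.052);q('blade-',-.016,.105,.068);q('blade+',.016,.105,.068);q('gap',.055,.105,.072)
for a in (135,124): q('pin%d'%a,.075*np.cos(np.radians(a)),.105+.075*np.sin(np.radians(a)),.075)
q('knob shut',0,0,.1)
cv2.imwrite('pics/w13c.png',cv2.resize(im[0:260,130:430],None,fx=2,fy=2))
E
```

```text
now [0.4865 0.0746 0.4096] 3.84 t 33.925 op 0.0928 F [0.1 0.6 0.2]
seat [287.2 132.9]
blade- [269.8 133.9]
blade+ [304.9 133.7]
gap [348.3 133.9]
pin135 [225.7  72.5]
pin124 [238.2  61.2]
knob shut [288.1 254.7]
```

View pics/w13c.png

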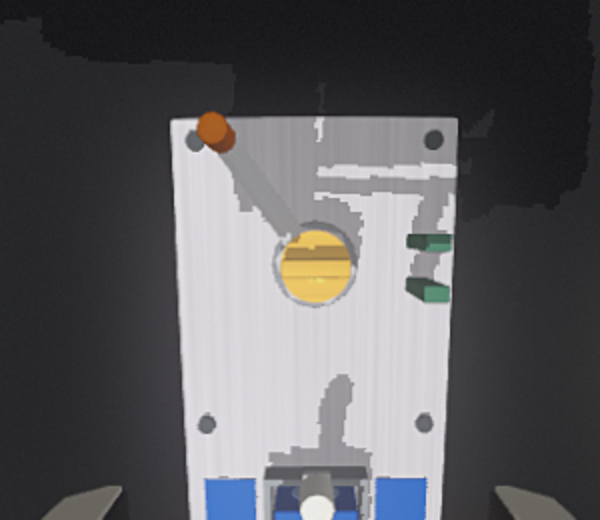

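Crop of the screw area: blade at (288,132) and pin at (236,63), which puts the nut at about 0.17 rad. The posts are around (344,133). The knob at (288,254) is where a shut lever should be. Now look at the key and the peg stand.

```bash
python3 - <<'E'
from plan import *
go([(.45,.225,.42,12)],93)
E
```

```text
[[93,[38.1,-6.6,-2.6],-0.036],[93,[38.4,-5.2,-2.6],-0.036],[93,[38.5,-3.9,-2.6],-0.036],[93,[38.6,-2.4,-2.6],-0.036]]
now [0.4865 0.0746 0.4096] 3.84 t 33.925 op 0.0928 F [0.1 0.6 0.2]
```

Request:
apply_moves(deltas=[[93,[38,-6.5,-2.5],-0.036],[93,[38.5,-5,-2.5],-0.036],[93,[38.5,-4,-2.5],-0.036],[93,[38.5,-2.5,-2.5],-0.036],[93,[0,0,0],0]])

```text
t: 34.55
tool_pos: [0.4492, 0.2266, 0.4199]
orientation: [-1.97, -2.447, 0.0]
force: [0.5, -0.5, -1.1]
opening: 0.0934
```

Request:
apply_moves(deltas=[[93,[0,0,0],0],[93,[0,0,0],0]])

```text
t: 34.8
tool_pos: [0.4501, 0.224, 0.42]
orientation: [1.974, 2.444, -0.001]
force: [-0.1, 0.3, 0.9]
opening: 0.0931
```

```bash
python3 - <<'E'
from plan import *
im,c=cap('wrist','w14.png');go([],60)
cv2.imwrite('pics/w14c.png',cv2.resize(im[0:290],None,fx=1.42,fy=1.42))
H,S,V=cv2.split(cv2.cvtColor(im,40))
m=((H>100)&(H<125)&(S>130)&(V>60)).astype(np.uint8)
for ct in cv2.findContours(m,0,1)[0]:
    if cv2.contourArea(ct)>100: print(cv2.boundingRect(ct))
E
```

```text
now [0.4502 0.2241 0.4201] 12.14 t 34.85 op 0.0929 F [-0.2  1.   0.3]
(292, 355, 8, 25)
(263, 353, 15, 27)
(306, 349, 25, 20)
(233, 341, 23, 20)
(232, 100, 34, 21)
```

View pics/w14c.png

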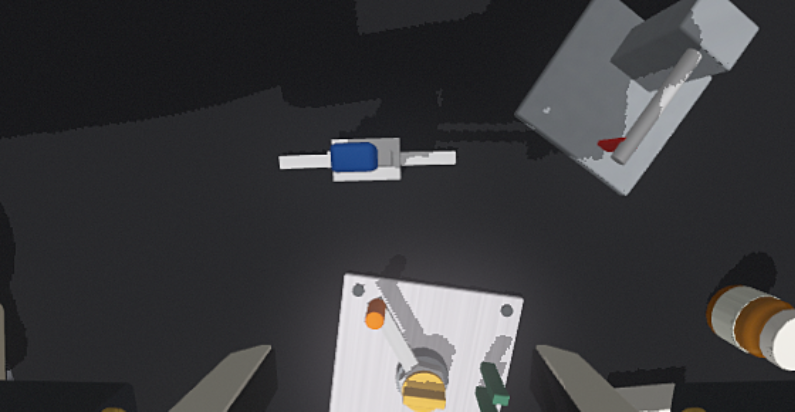

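```bash
python3 - <<'E'
from plan import *
c=viewer.get_calibration('wrist');im=cv2.imread('pics/w14.png')
H,S,V=cv2.split(cv2.cvtColor(im,40))
g=((S<60)&(V>100)).astype(np.uint8)
def col(u,v0,v1):
    y=np.where(g[v0:v1,u])[0]+v0; return (y.min()+y.max())/2,y.max()-y.min()+1
row=g[105:122];
print('ends',[np.where(g[r,180:345])[0][[0,-1]]+180 for r in (111,113,114)])
for u in (200,210,220,226,290,300,310,316): 
    try:v,w=col(u,100,125);print(u,v,w,np.round(onz(c,[(u,v)],.01)[0,:2],4))
    except Exception as e:print(u,e)
b=(H>100)&(H<125)&(S>110)&(V>40);b[130:]=False
for r in (102,106,110,114,118): x=np.where(b[r])[0];print(r,x.min(),x.max(),V[r,x.min():x.max()+1:2].tolist())
print('gripTop',np.round(onz(c,[(231.5,100),(231.5,121),(262,100),(262,121)],.125)[:,:2],4).tolist())
f=1.42
print('peg tip/base',np.round(onz(c,[(624/f,158/f),(693/f,54/f)],.101)[:,:2],4).tolist())
print('foot',np.round(onz(c,[(515/f,117/f),(626/f,195/f)],.012)[:,:2],4).tolist())
print('keeper',np.round(onz(c,[(612/f,146/f)],.101)[:,:2],4).tolist())
E
```

```text
ends [array([196, 320]), array([197, 320]), array([197, 320])]
200 114.0 9 [0.3459 0.2763]
210 113.5 10 [0.3566 0.279 ]
220 113.0 9 [0.3673 0.2817]
226 113.0 9 [0.3737 0.2831]
290 111.5 10 [0.4418 0.299 ]
300 111.0 9 [0.4524 0.3019]
310 110.5 10 [0.4629 0.3047]
316 110.5 10 [0.4693 0.3061]
102 233 263 [91, 120, 124, 127, 127, 128, 130, 132, 132, 132, 132, 134, 133, 134, 126, 108]
106 233 265 [109, 137, 140, 140, 141, 141, 142, 140, 141, 141, 140, 142, 142, 141, 134, 106, 107]
110 233 265 [90, 132, 138, 138, 139, 139, 140, 140, 140, 140, 140, 141, 140, 141, 133, 109, 107]
114 233 265 [117, 128, 136, 136, 135, 137, 138, 137, 138, 138, 138, 138, 138, 138, 135, 110, 98]
118 233 264 [74, 124, 132, 132, 131, 130, 129, 130, 131, 130, 130, 130, 130, 130, 126, 97]
gripTop [[0.3945, 0.2966], [0.3973, 0.281], [0.4174, 0.3013], [0.4205, 0.2859]]
peg tip/base [[0.5643, 0.3258], [0.5875, 0.3925]]
foot [[0.5113, 0.3454], [0.6127, 0.3086]]
keeper [[0.5551, 0.3308]]
```

Key found: bars from (197,114) to (320,110), centre (0.4075, 0.2912), yaw 13.5°. The peg runs from (439,111) to (488,38), so the stand yaw is about 70.5°.

```bash
python3 - <<'E'
from plan import *
go([(.407,.2912,.335,13.5),(.407,.2912,.300,13.5),(.407,.2912,.272,13.5)],93)
E
```

```text
[[93,[24.9,-9.4,28.4],-0.008],[93,[25.0,-9.1,28.3],-0.008],[93,[25.0,-9.0,28.4],-0.008],[93,[0.0,0.0,35.0],0.0],[93,[0.0,0.0,28.0],0.0]]
now [0.4502 0.2241 0.4201] 12.14 t 34.85 op 0.0929 F [-0.2  1.   0.3]
```

Request:
apply_moves(deltas=[[93,[25,-9.5,28],-0.008],[93,[25,-9,28],-0.008],[93,[25,-9,28],-0.008],[93,[0,0,0],0],[60,[0,0,34],0]], grip_force=30)

```text
t: 35.48
tool_pos: [0.4084, 0.2923, 0.3055]
orientation: [1.941, 2.467, 0.009]
force: [0.5, -0.5, 0.1]
opening: 0.0871
```

Request:
apply_moves(deltas=[[60,[0,0,28],0],[60,[0,0,0],0],[15,[0,0,0],0],[15,[0,0,0],0],[15,[0,0,0],0]])

```text
t: 36.1
tool_pos: [0.407, 0.2923, 0.2756]
orientation: [1.942, 2.469, 0.003]
force: [0.2, 0.0, -0.3]
opening: 0.0372
```

Request:
apply_moves(deltas=[[15,[0,0,0],0],[15,[0,0,0],0],[15,[0,0,0],0]])

```text
t: 36.48
tool_pos: [0.4066, 0.2923, 0.2747]
orientation: [1.942, 2.469, 0.001]
force: [0.1, -0.4, 3.0]
opening: 0.0239
```

```bash
python3 - <<'E'
from plan import *
go([(.4066,.2923,.364,13.5),(.4868,.1295,.364,4.1)],15,frm=(.4066,.2923,.274,13.5),step=35)
E
```

```text
[[15,[0.0,0.0,-30.0],-0.0],[15,[0.0,0.0,-30.0],-0.0],[15,[0.0,0.0,-30.0],-0.0],[15,[-29.5,6.7,-0.0],0.027],[15,[-29.3,7.4,0.0],0.027]]
[[15,[-29.1,8.3,0.0],0.027],[15,[-28.9,9.0,0.0],0.027],[15,[-28.6,9.8,0.0],0.027],[15,[-28.3,10.6,0.0],0.027]]
now [0.4066 0.2923 0.2747] 13.64 t 36.475 op 0.0239 F [ 0.1 -0.4  3. ]
```

Request:
apply_moves(deltas=[[15,[0,0,-30],0],[15,[0,0,-30],0],[15,[0,0,-30],0],[15,[-29.5,6.5,0],0.027],[15,[-29.5,7.5,0],0.027]])

```text
t: 37.1
tool_pos: [0.4333, 0.2373, 0.3641]
orientation: [-2.007, -2.416, 0.0]
force: [-0.3, 0.9, -3.1]
opening: 0.0241
```

Request:
apply_moves(deltas=[[15,[-29,8.5,0],0.027],[15,[-29,9,0],0.027],[15,[-28.5,10,0],0.027],[15,[-28.5,10.5,0],0.027],[15,[0,0,0],0]])

```text
t: 37.72
tool_pos: [0.4877, 0.1278, 0.3635]
orientation: [-2.138, -2.301, 0.002]
force: [0.8, 0.9, -2.0]
opening: 0.0238
```

Request:
apply_moves(deltas=[[15,[0,0,0],0],[15,[0,0,0],0]])

```text
t: 37.98
tool_pos: [0.487, 0.1301, 0.364]
orientation: [-2.134, -2.305, 0.0]
force: [0.9, 0.9, -3.3]
opening: 0.0237
```

```bash
python3 - <<'E'
from plan import *
im,c=cap('wrist','w15.png');go([],15)
cv2.imwrite('pics/w15c.png',cv2.resize(im[60:360,130:430],None,fx=2,fy=2))
print(proj(c,[(.4870,.1295,.068),(.4870,.1295,.052),(.5418,.1334,.072)]))
E
```

```text
now [0.487  0.1301 0.3641] 4.43 t 38.025 op 0.0238 F [ 0.   0.3 -2.8]
[[282.74481067 205.14587109]
 [282.80432027 200.53017333]
 [350.19744901 206.72839069]]
```

View pics/w15c.png

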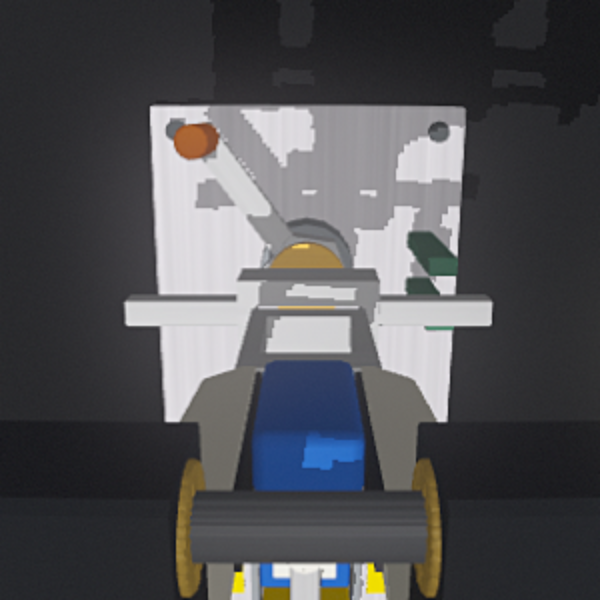

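```bash
cat > keym.py <<'E'
from plan import *
def keym(f,foot,off=4.1):
    im,c=cap('wrist',f);g=cv2.cvtColor(im,cv2.COLOR_BGR2GRAY).astype(float)
    K0=proj(c,[robot.read_state()['tool_pos'][:2].__class__([*robot.read_state()['tool_pos'][:2],foot+.005])])[0]
    return im,c,g
E
python3 - <<'E'
from plan import *
im=cv2.imread('pics/w15.png');c=viewer.get_calibration('wrist')
g=cv2.cvtColor(im,cv2.COLOR_BGR2GRAY).astype(int)
for u in (200,215,230,240,330,345,360,370): print(u,g[202:230,u].tolist())
print('L',g[214,184:204].tolist());print('R',g[214,366:386].tolist())
E
```

```text
200 [64, 65, 64, 62, 60, 88, 101, 93, 137, 210, 215, 213, 212, 212, 214, 213, 214, 214, 216, 220, 229, 75, 51, 57, 62, 61, 61, 62]
215 [215, 215, 215, 218, 228, 150, 99, 93, 138, 211, 217, 213, 212, 212, 214, 214, 213, 215, 216, 217, 204, 217, 216, 218, 218, 217, 217, 218]
230 [222, 221, 222, 224, 235, 156, 101, 96, 140, 210, 217, 213, 212, 212, 213, 215, 214, 215, 216, 216, 203, 221, 221, 221, 221, 220, 221, 220]
240 [221, 221, 222, 224, 234, 156, 100, 97, 139, 211, 218, 213, 211, 212, 214, 214, 214, 214, 216, 215, 203, 220, 221, 221, 220, 220, 220, 220]
330 [216, 217, 216, 218, 228, 149, 96, 92, 137, 205, 211, 209, 208, 209, 209, 210, 209, 210, 211, 212, 202, 215, 215, 215, 216, 215, 215, 216]
345 [59, 65, 64, 66, 65, 91, 100, 94, 136, 203, 209, 207, 205, 206, 207, 207, 208, 207, 209, 212, 214, 127, 106, 178, 220, 216, 214, 215]
360 [57, 59, 58, 58, 52, 87, 97, 91, 137, 203, 209, 204, 203, 204, 206, 206, 206, 206, 207, 211, 221, 75, 48, 58, 58, 59, 59, 59]
370 [55, 54, 54, 54, 49, 85, 94, 89, 135, 202, 208, 202, 202, 202, 203, 204, 205, 204, 206, 208, 220, 62, 45, 54, 55, 54, 54, 53]
L [53, 55, 57, 56, 57, 56, 53, 53, 137, 226, 214, 211, 211, 212, 212, 212, 212, 212, 212, 212]
R [202, 202, 201, 202, 202, 201, 201, 200, 206, 207, 59, 42, 50, 53, 52, 50, 50, 52, 48, 49]
```

```bash
python3 - <<'E'
from plan import *
c=viewer.get_calibration('wrist')
for f in (.088,.090,.092):
    A=onz(c,[(191.7,210),(375.5,210),(191.7,222.7),(375.5,222.7)],f+.01)[:,:2];B=onz(c,[(191.7,206.8),(375.5,206.8)],f)[:,:2]
    d=A[1]-A[0];print(f,'len',np.linalg.norm(d),'ang',np.degrees(np.arctan2(d[1],d[0])),'width',np.linalg.norm(A[2]-A[0]),'centre',np.round(A.mean(0),4),'bot+y edge vs top+y edge',np.round(B.mean(0)-A[:2].mean(0),4))
im=cv2.imread('pics/w13.png')
R=np.array(c['R']);C=-R.T@c['t'];print(C-np.array(robot.read_state()['tool_pos']),robot.read_state()['tool_pos'],phi())
g=cv2.cvtColor(im,cv2.COLOR_BGR2GRAY).astype(int)
for u in (276,282,288,294,300): print(u,g[112:152,u].tolist())
H,S,V=cv2.split(cv2.cvtColor(im,40));print(S[120:146,288].tolist())
E
```

```text
0.088 len 0.13617510297783703 ang 4.375034229258954 width 0.009878552990251518 centre [0.4879 0.1287] bot+y edge vs top+y edge [ 0.     -0.0002]
0.09 len 0.1350714971558687 ang 4.375034229258936 width 0.009798494092888814 centre [0.4878 0.1293] bot+y edge vs top+y edge [ 0.     -0.0002]
0.092 len 0.1339678913339003 ang 4.375034229258942 width 0.009718435195526039 centre [0.4878 0.1298] bot+y edge vs top+y edge [ 0.     -0.0002]
[-0.00445365  0.07084024 -0.01935661] [0.48698565 0.13005275 0.36413875] 4.427145417251912
276 [147, 147, 147, 146, 145, 143, 142, 139, 130, 169, 205, 180, 131, 137, 141, 143, 144, 116, 165, 196, 194, 195, 198, 200, 202, 203, 178, 187, 198, 198, 200, 199, 198, 199, 199, 210, 216, 177, 191, 213]
282 [111, 125, 143, 154, 186, 201, 198, 197, 195, 194, 200, 178, 131, 136, 141, 143, 143, 117, 167, 195, 193, 195, 197, 200, 201, 201, 177, 187, 197, 198, 201, 199, 197, 199, 197, 195, 196, 203, 187, 169]
288 [119, 116, 129, 180, 204, 198, 197, 196, 196, 197, 178, 128, 135, 137, 140, 143, 137, 111, 169, 196, 193, 194, 197, 198, 200, 201, 178, 204, 206, 198, 198, 198, 197, 199, 197, 194, 196, 200, 204, 183]
294 [108, 118, 116, 123, 176, 204, 198, 197, 195, 197, 180, 132, 137, 139, 140, 143, 135, 111, 170, 197, 193, 195, 196, 198, 200, 201, 164, 183, 199, 198, 200, 198, 197, 198, 196, 194, 195, 203, 214, 205]
300 [154, 155, 146, 114, 118, 143, 148, 148, 166, 195, 185, 132, 137, 138, 140, 143, 136, 115, 170, 196, 193, 193, 195, 197, 199, 197, 177, 188, 197, 198, 199, 198, 198, 196, 181, 165, 181, 204, 216, 215]
[144, 145, 144, 128, 127, 129, 130, 133, 128, 109, 143, 144, 144, 142, 143, 145, 143, 143, 136, 124, 134, 141, 145, 141, 142, 140]
```

Request:
apply_moves(deltas=[[15,[0.5,-0.8,8],0.005],[15,[0,0,7],0],[15,[0,0,5],0],[15,[0,0,4],0],[15,[0,0,0],0]])

```text
t: 38.65
tool_pos: [0.4864, 0.1297, 0.3399]
orientation: [-2.141, -2.298, 0.001]
force: [-0.1, -0.5, -3.0]
opening: 0.0242
```

Request:
apply_moves(deltas=[[15,[0,0,3],0],[15,[0,0,3],0],[15,[0,0,0],0]])

```text
t: 39.02
tool_pos: [0.4864, 0.1297, 0.334]
orientation: [-2.141, -2.299, 0.001]
force: [-0.9, -0.2, -2.2]
opening: 0.0242
```

Request:
apply_moves(deltas=[[15,[0,0,3],0],[15,[0,0,3],0],[15,[0,0,1],0],[15,[0,0,0],0]])

```text
t: 39.52
tool_pos: [0.4865, 0.1298, 0.3272]
orientation: [-2.141, -2.299, 0.0]
force: [-0.2, -0.4, -2.2]
opening: 0.024
```

Request:
apply_moves(deltas=[[15,[0,0,1.5],0],[15,[0,0,1],0],[15,[0,0,0],0]])

```text
t: 39.9
tool_pos: [0.4867, 0.1298, 0.3266]
orientation: [2.141, 2.298, 0.001]
force: [-5.1, -1.2, 10.9]
opening: 0.0239
```

Request:
apply_moves(deltas=[[45,[0,0,0],0],[45,[0,0,0],0],[45,[0,0,0],0],[45,[0,0,-40],0],[45,[0,0,-50],0]])

```text
t: 40.52
tool_pos: [0.486, 0.1297, 0.4143]
orientation: [-2.14, -2.297, 0.004]
force: [0.1, -0.9, 0.4]
opening: 0.0444
```

```bash
python3 - <<'E'
from plan import *
P=(.4387,.1869)
go([(*P,.42,40.1),(*P,.28,40.1),(*P,.232,40.1)],45,frm=(.4867,.1298,.4165,4.1))
S=np.array([.4870,.1295])
pts=[(*(S+.075*np.array([np.cos(np.radians(a)),np.sin(np.radians(a))])),.232,a-90) for a in np.arange(130.1-6,54,-6)]
go(pts,5,frm=(*P,.232,40.1))
E
```

```text
[[45,[15.1,-10.9,-0.9],-0.157],[45,[16.6,-8.5,-0.9],-0.157],[45,[17.8,-5.7,-0.8],-0.157],[45,[18.4,-3.0,-0.9],-0.157],[45,[-0.0,0.0,46.7],-0.0]]
[[45,[-0.0,0.0,46.6],-0.0],[45,[-0.0,0.0,46.7],-0.0],[45,[-0.0,0.0,48.0],-0.0]]
now [0.486  0.1297 0.4143] 4.06 t 40.525 op 0.0444 F [ 0.1 -0.9  0.4]
[[5,[-0.4,7.8,-0.0],0.105],[5,[-0.4,7.9,-0.0],0.104],[5,[-0.5,7.8,-0.0],0.105],[5,[-0.4,7.8,-0.0],0.105],[5,[-0.4,7.9,-0.0],0.105]]
[[5,[-0.4,7.8,-0.0],0.104],[5,[-0.4,7.8,-0.0],0.105],[5,[-0.4,7.9,-0.0],0.105],[5,[-0.4,7.8,-0.0],0.104],[5,[-0.4,7.9,-0.0],0.105]]
[[5,[-0.4,7.8,-0.0],0.105],[5,[-0.5,7.9,-0.0],0.105]]
now [0.486  0.1297 0.4143] 4.06 t 40.525 op 0.0444 F [ 0.1 -0.9  0.4]
```

Request:
apply_moves(deltas=[[45,[15,-11,0],-0.157],[45,[16.5,-8.5,0],-0.157],[45,[18,-5.5,0],-0.157],[45,[18.5,-3,0],-0.157],[45,[0,0,0],0]])

```text
t: 41.15
tool_pos: [0.438, 0.1876, 0.4148]
orientation: [1.325, 2.848, 0.0]
force: [-0.2, 0.5, 0.3]
opening: 0.0452
```

Request:
apply_moves(deltas=[[45,[-50,0,0],0],[45,[0,0,0],0],[45,[0,0,0],0]])

```text
t: 41.52
tool_pos: [0.4709, 0.1483, 0.4146]
orientation: [-1.331, -2.845, 0.0]
force: [-0.6, 0.3, 0.2]
opening: 0.0449
```

```bash
cat > see.py <<'E'
from plan import *
def orange(im,c,z=.075):
    H,S,V=cv2.split(cv2.cvtColor(im,40))
    m=((H>5)&(H<17)&(S>170)&(V>90)).astype(np.uint8);out=[]
    for ct in cv2.findContours(m,0,1)[0]:
        if cv2.contourArea(ct)>20:
            (x,y),r=cv2.minEnclosingCircle(ct);out.append((round(x,1),round(y,1),round(r,1),cv2.boundingRect(ct),np.round(onz(c,[(x,y)],z)[0,:2],4)))
    return out
def blue(im,c,z):
    H,S,V=cv2.split(cv2.cvtColor(im,40))
    m=((H>100)&(H<125)&(S>110)&(V>40)).astype(np.uint8)
    return [(cv2.contourArea(ct),cv2.boundingRect(ct),np.round(onz(c,[cv2.minEnclosingCircle(ct)[0]],z)[0,:2],4)) for ct in cv2.findContours(m,0,1)[0] if cv2.contourArea(ct)>20]
E
python3 - <<'E'
from see import *
im,c=cap('wrist','w16.png');go([],45)
print(orange(im,c));print(*blue(im,c,.177),sep='\n')
print('exp pin',proj(c,[(.4387,.1869,.075)]),'key top',proj(c,[(.4870,.1295,.177),(.4870,.1295,.130)]))
t,ct=cap('top','t16.png');print('top',orange(t,ct));print(*blue(t,ct,.17),sep='\n')
print('top exp key grip',proj(ct,[(.4870,.1295,.177),(.4870,.1295,.130)]))
E
```

```text
now [0.4707 0.1486 0.4147] 39.91 t 41.575 op 0.0452 F [ 0.1  0.3 -0.5]
[(515.0, 270.5, 20.1, (495, 262, 41, 22), array([0.7099, 0.2397])), (283.0, 138.0, 7.3, (277, 131, 13, 15), array([0.4379, 0.1869]))]
(84.0, (243, 297, 20, 9), array([0.4917, 0.0889]))
(334.0, (169, 253, 30, 27), array([0.437 , 0.0813]))
(910.5, (266, 228, 38, 49), array([0.4829, 0.1342]))
exp pin [[283.66387796 138.5604796 ]] key top [[284.12689653 260.55341578]
 [284.09695139 237.12684418]]
top [(292.5, 172.9, 10.3, (283, 166, 20, 14), array([ 0.6657, -0.0926]))]
(1136.0, (519, 308, 41, 44), array([ 0.2783, -0.6868]))
(69.0, (256, 254, 10, 10), array([ 0.4464, -0.0166]))
(20.5, (254, 243, 12, 6), array([ 0.4772, -0.0127]))
(51.5, (195, 236, 8, 10), array([0.4874, 0.1275]))
(20.5, (253, 231, 12, 5), array([ 0.5036, -0.0104]))
(26.5, (513, 227, 8, 6), array([ 0.5166, -0.6267]))
(583.5, (429, 225, 34, 28), array([ 0.4923, -0.4482]))
(26.0, (536, 222, 8, 6), array([ 0.5278, -0.6872]))
(80.5, (254, 217, 10, 10), array([ 0.5314, -0.0101]))
(27.5, (522, 214, 8, 6), array([ 0.5494, -0.6518]))
(25.0, (508, 206, 8, 5), array([ 0.5684, -0.6165]))
(27.0, (530, 201, 9, 6), array([ 0.5801, -0.676 ]))
top exp key grip [[197.12987498 240.02058943]
 [200.4419671  241.01843779]]
```

Request:
apply_moves(deltas=[[45,[50,0,0],0],[45,[0,0,45],0],[45,[0,0,45],0],[45,[0,0,45],0],[45,[0,0,0],0]], grip_force=20)

```text
t: 42.25
tool_pos: [0.4363, 0.1869, 0.2763]
orientation: [-1.324, -2.843, 0.008]
force: [-0.2, -0.1, 0.1]
opening: 0.0455
```

Request:
apply_moves(deltas=[[45,[0,0,46],0],[45,[0,0,0],0],[5,[0,0,0],0],[5,[0,0,0],0],[5,[0,0,0],0]])

```text
t: 42.88
tool_pos: [0.4392, 0.1872, 0.2354]
orientation: [1.326, 2.846, 0.003]
force: [0.1, -0.2, -0.2]
opening: 0.0195
```

Request:
apply_moves(deltas=[[5,[0,0,0],0],[5,[0,0,0],0]])

```text
t: 43.12
tool_pos: [0.4388, 0.1872, 0.2345]
orientation: [1.326, 2.847, 0.001]
force: [-0.9, 0.8, 4.8]
opening: 0.0134
```

Request:
apply_moves(deltas=[[5,[-0.4,7.8,0],0.105],[5,[-0.4,7.8,0],0.105],[5,[-0.4,7.8,0],0.105],[5,[-0.4,7.8,0],0.105],[5,[-0.4,7.8,0],0.105]])

```text
t: 43.75
tool_pos: [0.4735, 0.2034, 0.2341]
orientation: [-2.024, -2.403, 0.002]
force: [-4.2, -2.2, 7.5]
opening: 0.0132
```

Request:
apply_moves(deltas=[[5,[-0.4,7.8,0],0.105],[5,[-0.4,7.8,0],0.105],[5,[-0.4,7.8,0],0.105],[5,[0,0,0],0]])

```text
t: 44.25
tool_pos: [0.4971, 0.2036, 0.2342]
orientation: [2.374, 2.057, -0.001]
force: [-3.0, -2.0, 7.0]
opening: 0.0135
```

```bash
python3 - <<'E'
from see import *
go([],5);s=robot.read_state();d=np.array(s['tool_pos'])[:2]-[.487,.1295];print(np.hypot(*d),np.degrees(np.arctan2(d[1],d[0])),s['wrist_torque'])
t,ct=cap('top','t17.png');print(*[b for b in blue(t,ct,.17) if abs(b[2][0]-.487)<.03 and abs(b[2][1]-.1295)<.04])
E
```

```text
now [0.4971 0.2036 0.2342] -8.18 t 44.25 op 0.0135 F [-3. -2.  7.]
0.07477000580345952 82.20668879921467 [-0.58746788  0.45356378  0.03085862]
(56.5, (194, 236, 8, 10), array([0.4868, 0.1295]))
```

Request:
apply_moves(deltas=[[5,[-0.4,7.8,0],0.105],[5,[-0.4,7.8,0],0.105],[5,[0,0,0],0]])

```text
t: 44.68
tool_pos: [0.5121, 0.1997, 0.2342]
orientation: [2.577, 1.797, -0.002]
force: [-3.2, -2.6, 7.4]
opening: 0.0134
```

Request:
apply_moves(deltas=[[5,[-0.2,4,0],0.053],[5,[0,0,0],0]])

```text
t: 44.92
tool_pos: [0.5156, 0.1983, 0.2342]
orientation: [-2.623, -1.729, 0.002]
force: [-4.6, -0.8, 8.6]
opening: 0.0136
```

Request:
apply_moves(deltas=[[5,[-0.2,4,0],0.053],[5,[0,0,0],0]])

```text
t: 45.18
tool_pos: [0.5192, 0.1965, 0.2342]
orientation: [-2.667, -1.659, 0.002]
force: [-3.9, -1.9, 8.4]
opening: 0.0134
```

Request:
apply_moves(deltas=[[5,[-0.2,4,0],0.053],[5,[0,0,0],0]])

```text
t: 45.42
tool_pos: [0.5227, 0.1947, 0.2342]
orientation: [-2.71, -1.588, 0.001]
force: [-3.7, -0.8, 7.2]
opening: 0.0137
```

Request:
apply_moves(deltas=[[5,[-0.2,3,0],0.04],[5,[0,0,0],0]])

```text
t: 45.68
tool_pos: [0.5252, 0.1932, 0.2343]
orientation: [-2.741, -1.534, 0.001]
force: [-3.6, -0.5, 8.1]
opening: 0.0136
```

```bash
python3 - <<'E'
from see import *
go([],5);s=robot.read_state();d=np.array(s['tool_pos'])[:2]-[.487,.1295];print(np.hypot(*d),np.degrees(np.arctan2(d[1],d[0])),s['wrist_torque'])
for n,e in (('top',.17),('scene',.17)):
    t,ct=cap(n,n+'18.png');print(*[b for b in blue(t,ct,.17) if abs(b[2][0]-.487)<.05 and abs(b[2][1]-.1295)<.05])
# key bars in top view: bright line through the screw
t=cv2.imread('pics/top18.png');ct=viewer.get_calibration('top')
for a in (-8,-4,0,4,8,12):
    r=np.radians(4.1+a);print(a,np.round(proj(ct,[(.487+s_*.06*np.cos(r),.1295+s_*.06*np.sin(r),.062) for s_ in (-1,1)]),1).tolist())
g=cv2.cvtColor(t,6)
print(g[228:262,180:215][:, ::1].tolist()) if 0 else None
E
```

```text
now [0.5252 0.1932 0.2343] -31.54 t 45.675 op 0.0136 F [-3.6 -0.5  8.1]
0.07421553155817331 59.053071162797245 [-0.20325392  0.78600391  0.03859349]
(50.5, (195, 236, 7, 10), array([0.4868, 0.1295]))
(188.5, (306, 143, 13, 21), array([0.5037, 0.1148]))
-8 [[202.6, 265.9], [206.9, 218.9]]
-4 [[204.3, 266.0], [205.3, 218.8]]
0 [[205.9, 266.0], [203.6, 218.9]]
4 [[207.6, 265.8], [202.0, 219.0]]
8 [[209.2, 265.5], [200.4, 219.3]]
12 [[210.8, 265.2], [198.8, 219.7]]
```

Request:
apply_moves(deltas=[[5,[-0.2,3,0],0.04],[5,[0,0,0],0]])

```text
t: 46.02
tool_pos: [0.5271, 0.1919, 0.2341]
orientation: [-2.77, -1.478, 0.003]
force: [-7.2, 3.4, 8.4]
opening: 0.0133
```

```bash
python3 - <<'E'
from see import *
go([],5);s=robot.read_state();d=np.array(s['tool_pos'])[:2]-[.487,.1295];print(np.hypot(*d),np.degrees(np.arctan2(d[1],d[0])))
t=cv2.imread('pics/top18.png');ct=viewer.get_calibration('top');g=cv2.cvtColor(t,6)
for r in (219,222,225,258,261,264,266): print(r,g[r,194:216].tolist())
im,c=cap('wrist','w19.png')
for a in (-12,0,12):
    r=np.radians(4.1+a);print(a,np.round(proj(c,[(.487+s_*.068*np.cos(r),.1295+s_*.068*np.sin(r),.062) for s_ in (-1,1)]),1).tolist())
E
```

```text
now [0.5271 0.1919 0.2341] -33.83 t 46.025 op 0.0133 F [-7.2  3.4  8.4]
0.07416964550637777 57.24884290585787
219 [122, 150, 161, 149, 129, 114, 106, 109, 146, 197, 216, 193, 160, 133, 136, 143, 167, 198, 226, 236, 236, 235]
222 [130, 149, 148, 132, 113, 103, 80, 60, 103, 186, 215, 202, 162, 121, 95, 71, 53, 62, 129, 205, 234, 236]
225 [237, 237, 234, 228, 208, 169, 121, 93, 128, 189, 224, 230, 226, 212, 210, 211, 196, 190, 200, 227, 234, 236]
258 [230, 230, 230, 231, 215, 184, 155, 143, 162, 196, 219, 225, 222, 214, 217, 229, 231, 233, 231, 232, 232, 232]
261 [232, 234, 234, 232, 219, 186, 156, 142, 161, 198, 221, 227, 223, 215, 217, 226, 231, 230, 229, 230, 231, 230]
264 [230, 232, 233, 231, 206, 166, 144, 140, 162, 196, 220, 224, 225, 212, 219, 229, 232, 233, 233, 232, 232, 232]
266 [234, 233, 233, 232, 225, 213, 209, 208, 211, 220, 226, 229, 224, 215, 219, 229, 233, 233, 233, 232, 231, 233]
-12 [[179.4, 432.0], [401.5, 347.1]]
0 [[194.2, 447.3], [389.6, 327.6]]
12 [[212.0, 459.9], [372.0, 310.3]]
```

Request:
apply_moves(deltas=[[5,[-0.2,3,0],0.04],[5,[0,0,0],0]])

```text
t: 46.32
tool_pos: [0.5287, 0.1908, 0.2338]
orientation: [-2.797, -1.422, 0.005]
force: [-12.9, 7.6, 9.1]
opening: 0.0134
```

```bash
python3 - <<'E'
from see import *
go([],5);s=robot.read_state();d=np.array(s['tool_pos'])[:2]-[.487,.1295];print(np.hypot(*d),np.degrees(np.arctan2(d[1],d[0])))
t,ct=cap('top','t20.png');g=cv2.cvtColor(t,6)
for r in (220,222,224,258,261,264): print(r,g[r,194:216].tolist())
print([b for b in blue(t,ct,.17) if abs(b[2][0]-.487)<.03 and abs(b[2][1]-.1295)<.04])
E
```

```text
now [0.5287 0.1908 0.2338] -36.1 t 46.325 op 0.0134 F [-12.9   7.6   9.1]
0.07414757489087263 55.791591378085144
220 [56, 80, 112, 121, 112, 100, 87, 81, 131, 197, 214, 187, 134, 109, 102, 89, 97, 141, 196, 231, 237, 235]
222 [91, 120, 132, 128, 113, 98, 76, 60, 111, 194, 222, 203, 161, 119, 90, 74, 57, 55, 127, 206, 234, 235]
224 [209, 224, 216, 199, 177, 141, 94, 65, 115, 193, 230, 231, 218, 196, 170, 154, 128, 112, 152, 210, 235, 236]
258 [231, 229, 231, 229, 201, 161, 144, 139, 153, 191, 219, 220, 213, 211, 221, 231, 232, 230, 232, 232, 231, 231]
261 [233, 233, 235, 231, 206, 163, 144, 143, 157, 190, 215, 221, 210, 208, 221, 229, 230, 229, 231, 231, 230, 230]
264 [233, 233, 232, 232, 206, 166, 144, 143, 155, 189, 216, 221, 210, 210, 224, 231, 232, 233, 233, 232, 232, 232]
[(54.5, (194, 236, 8, 10), array([0.4872, 0.1289]))]
```

Request:
apply_moves(deltas=[[30,[0,-4,0],0],[40,[0,-2,0],0],[40,[0,0,0],0],[40,[0,0,-50],0],[40,[0,0,-50],0]])

```text
t: 47.0
tool_pos: [0.525, 0.1927, 0.3342]
orientation: [-2.8, -1.423, 0.003]
force: [0.9, 0.2, -0.1]
opening: 0.04
```

Request:
apply_moves(deltas=[[40,[0,0,-50],0],[40,[0,0,-36],0],[40,[0,0,0],0]])

```text
t: 47.38
tool_pos: [0.5262, 0.1931, 0.4241]
orientation: [2.799, 1.423, 0.011]
force: [0.2, 0.4, -0.2]
opening: 0.0398
```

```bash
python3 - <<'E'
from see import *
# look point: screw ahead of camera, phi 4
go([(.487,.03,.42,4.1)],93)
E
```

```text
[[93,[-31.0,12.9,0.8],-0.14],[93,[-32.4,8.4,0.8],-0.14],[93,[-33.4,3.9,0.9],-0.14],[93,[-33.5,-0.9,0.8],-0.14],[93,[-33.1,-5.5,0.8],-0.14]]
now [0.5262 0.1931 0.4241] -36.12 t 47.375 op 0.0398 F [ 0.2  0.4 -0.2]
```

Request:
apply_moves(deltas=[[93,[-31,13,0.5],-0.14],[93,[-32.5,8.5,1],-0.14],[93,[-33.5,4,1],-0.14],[93,[-33.5,-1,1],-0.14],[93,[-33,-5.5,1],-0.14]])

```text
t: 48.0
tool_pos: [0.4856, 0.0286, 0.4137]
orientation: [-2.136, -2.302, 0.002]
force: [0.2, -0.3, -0.0]
opening: 0.0856
```

Request:
apply_moves(deltas=[[93,[0,0,0],0],[93,[0,0,0],0]])

```text
t: 48.25
tool_pos: [0.4862, 0.03, 0.4145]
orientation: [-2.145, -2.294, 0.001]
force: [0.6, 0.5, -0.6]
opening: 0.093
```

```bash
python3 - <<'E'
from see import *
im,c=cap('wrist','w21.png');go([],93)
print(orange(im,c))
H,S,V=cv2.split(cv2.cvtColor(im,40));m=((H>100)&(H<125)&(S>110)&(V>40)).astype(np.uint8)
for ct in cv2.findContours(m,0,1)[0]:
    if cv2.contourArea(ct)>300: print('blue',cv2.boundingRect(ct),cv2.minAreaRect(ct))
print('key top exp',proj(c,[(.487,.1295,.177)]))
for a in (-12,0):
    r=np.radians(4.1+a);print(a,np.round(proj(c,[(.487+s_*.068*np.cos(r),.1295+s_*.068*np.sin(r),.062) for s_ in (-1,1)]),1).tolist())
    r=np.radians(135+4.1-71.6+a);print('pin exp',proj(c,[(.487+.075*np.cos(r),.1295+.075*np.sin(r),.075)]))
g=cv2.cvtColor(im,6)
for u in range(205,262,8): print(u,g[95:150,u].tolist())
for u in (325,335,350,358): print(u,g[95:150,u].tolist())
E
```

```text
now [0.4863 0.0303 0.4147] 3.91 t 48.3 op 0.0934 F [-0.3  0.1  0. ]
[(341.1, 14.3, 13.2, (331, 2, 21, 25), array([0.5252, 0.189 ])), (547.6, 12.4, 15.6, (536, 0, 24, 25), array([0.7109, 0.2116]))]
blue (235, 202, 26, 25) ((247.5, 214.0), (24.0, 25.0), 90.0)
blue (321, 201, 26, 25) ((333.5, 213.0), (24.0, 25.0), 90.0)
blue (277, 54, 40, 33) ((295.9292907714844, 69.70172119140625), (38.932701110839844, 31.240116119384766), 3.3664608001708984)
key top exp [[294.88904244  67.18081429]]
-12 [[217.9, 68.9], [362.9, 100.2]]
pin exp [[346.30832475  11.83751842]]
0 [[217.0, 85.0], [365.1, 84.4]]
pin exp [[330.97832915   1.15821511]]
205 [56, 54, 56, 56, 57, 57, 54, 58, 56, 54, 57, 56, 56, 58, 56, 58, 57, 57, 58, 59, 59, 58, 59, 58, 59, 58, 57, 58, 59, 57, 58, 58, 57, 59, 58, 58, 57, 58, 58, 58, 59, 58, 59, 57, 57, 58, 57, 57, 59, 60, 58, 58, 60, 59, 58]
213 [59, 61, 60, 59, 61, 61, 59, 60, 60, 60, 61, 60, 59, 61, 60, 61, 61, 59, 61, 61, 62, 62, 61, 62, 62, 63, 62, 62, 60, 61, 62, 62, 64, 63, 63, 62, 63, 63, 63, 62, 62, 62, 64, 62, 64, 63, 60, 63, 63, 63, 65, 63, 62, 63, 63]
221 [211, 211, 210
[... 2025 characters left out ...]
, 213, 212, 213, 213, 213, 213, 213, 213, 213, 213, 212, 213, 213, 212, 213, 214, 214, 213, 213, 214, 214, 215, 214, 214, 215, 214, 215, 215, 215, 216, 215, 215]
350 [84, 84, 82, 84, 85, 86, 68, 42, 199, 217, 212, 210, 211, 211, 210, 211, 211, 211, 211, 211, 211, 211, 212, 211, 211, 212, 212, 211, 212, 211, 210, 211, 210, 211, 210, 211, 211, 212, 212, 211, 211, 212, 212, 212, 212, 212, 211, 212, 212, 211, 211, 211, 211, 211, 212]
358 [78, 77, 79, 80, 77, 68, 124, 210, 220, 216, 216, 215, 215, 216, 216, 215, 214, 220, 219, 216, 216, 215, 206, 205, 204, 203, 202, 201, 195, 196, 195, 194, 192, 194, 191, 191, 195, 205, 201, 200, 198, 183, 149, 151, 147, 143, 135, 116, 93, 89, 88, 75, 54, 53, 49]
```

```bash
python3 - <<'E'
import cv2
g=cv2.cvtColor(cv2.imread('pics/w21.png'),6)
for u in (224,232,240,250,330,338,346,356,362): print(u,g[58:112,u].tolist())
E
```

```text
224 [212, 211, 211, 211, 212, 212, 211, 211, 212, 212, 213, 212, 213, 213, 213, 213, 215, 219, 181, 193, 209, 206, 207, 207, 208, 208, 208, 211, 211, 179, 170, 224, 218, 216, 216, 216, 216, 217, 217, 218, 218, 218, 218, 219, 220, 220, 221, 221, 220, 221, 221, 221, 221, 222]
232 [215, 214, 215, 215, 215, 215, 216, 219, 221, 219, 217, 216, 216, 216, 217, 217, 217, 219, 225, 121, 147, 145, 143, 143, 145, 140, 178, 221, 220, 193, 151, 200, 219, 217, 216, 215, 215, 215, 215, 215, 215, 215, 215, 215, 215, 215, 215, 214, 214, 215, 215, 214, 215, 215]
240 [217, 218, 221, 193, 142, 152, 154, 154, 155, 154, 154, 153, 154, 153, 152, 148, 226, 224, 221, 138, 146, 146, 147, 147, 147, 146, 147, 147, 150, 136, 113, 199, 222, 217, 216, 216, 216, 215, 216, 216, 215, 216, 216, 215, 216, 216, 216, 216, 216, 216, 216, 216, 216, 217]
250 [153, 153, 153, 153, 153, 153, 153, 153, 153, 154, 154, 153, 156, 153, 153, 154, 153, 156, 152, 131, 145, 149, 146, 146, 146, 146, 147, 146, 148, 145, 107, 122, 153, 156, 155, 154, 149, 203, 207, 204, 203, 203, 202, 202, 201, 197, 221, 217, 217, 217, 216, 217, 217, 216]

[... 569 characters left out ...]
152, 155, 144, 95, 51, 55, 58, 57, 56, 59, 59, 57, 57, 55, 58, 56, 52, 73, 151, 145, 142, 141, 141, 141, 141, 141, 142, 141, 112, 65, 63, 67, 67, 69, 69, 67, 73, 76, 58, 49, 227, 221, 216, 215, 215, 216, 216, 216]
356 [148, 148, 149, 149, 148, 150, 154, 139, 68, 76, 79, 80, 79, 79, 79, 81, 69, 49, 86, 149, 152, 148, 145, 145, 150, 144, 139, 138, 140, 141, 141, 139, 140, 143, 125, 73, 82, 84, 82, 82, 82, 82, 77, 66, 209, 220, 214, 212, 212, 212, 211, 212, 212, 212]
362 [22, 19, 24, 26, 27, 24, 28, 30, 31, 33, 35, 37, 37, 38, 37, 38, 38, 38, 37, 34, 36, 46, 44, 38, 97, 152, 142, 136, 137, 138, 138, 139, 140, 141, 139, 107, 55, 42, 46, 48, 44, 46, 46, 46, 49, 50, 49, 49, 49, 49, 47, 56, 61, 58]
```

```bash
python3 - <<'E'
from see import *
go([(.5487,.289,.40,-19.5)],93)
E
```

```text
[[93,[42.3,13.3,2.4],0.068],[93,[43.1,10.4,2.5],0.068],[93,[43.7,7.5,2.4],0.068],[93,[44.2,4.5,2.5],0.068],[93,[44.3,1.4,2.4],0.068]]
[[93,[44.3,-1.5,2.5],0.068]]
now [0.4863 0.0303 0.4147] 3.91 t 48.3 op 0.0934 F [-0.3  0.1  0. ]
```

Request:
apply_moves(deltas=[[93,[42.5,13.5,2],0.068],[93,[43,10.5,2],0.068],[93,[43.5,7.5,2],0.068],[93,[44,4.5,2.5],0.068],[93,[44.5,1.5,2.5],0.068]])

```text
t: 48.92
tool_pos: [0.5381, 0.2481, 0.4038]
orientation: [-2.502, -1.899, 0.0]
force: [0.9, 0.3, -0.2]
opening: 0.0927
```

Request:
apply_moves(deltas=[[93,[44.5,-1.5,2.5],0.068],[93,[0,0,0],0],[93,[0,0,0],0]])

```text
t: 49.3
tool_pos: [0.5483, 0.2893, 0.4012]
orientation: [2.562, 1.818, -0.002]
force: [-0.1, 0.2, 0.8]
opening: 0.0927
```

```bash
python3 - <<'E'
from see import *
im,c=cap('wrist','w22.png');go([],93)
o=np.array([.5787,.3741]);a=np.radians(70.5);X=np.array([np.cos(a),np.sin(a)])
for x,z in ((-.055,.101),(.02,.101),(-.05,.012),(.06,.012)): print(x,z,proj(c,[(*(o+X*x),z)]))
cv2.imwrite('pics/w22c.png',cv2.resize(im[0:290,100:460],None,fx=2,fy=2))
E
```

```text
now [0.5484 0.2887 0.4015] -19.34 t 49.35 op 0.093 F [0.7 0.5 1.4]
-0.055 0.101 [[282.93514679 161.50764332]]
0.02 0.101 [[283.16145042  63.61022407]]
-0.05 0.012 [[283.1643992  145.86298555]]
0.06 0.012 [[283.43842179  34.36798538]]
```

View pics/w22c.png

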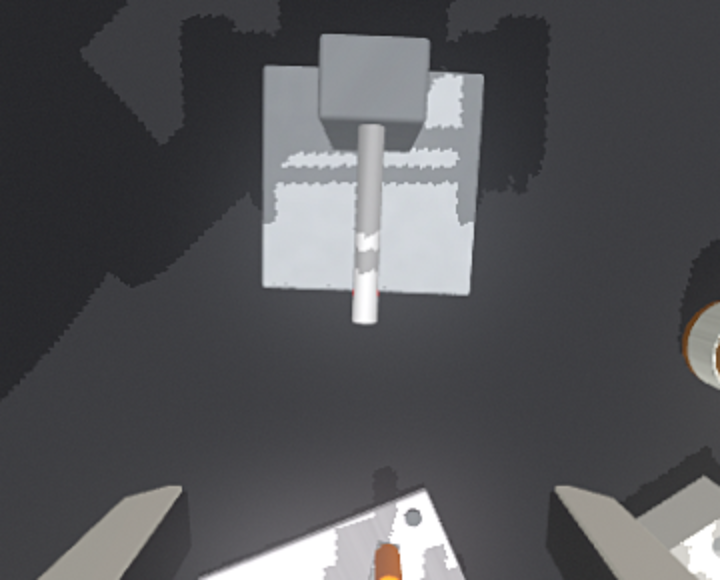

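```bash
python3 - <<'E'
from see import *
go([(.4866,.1298,.41,1.5),(.4866,.1298,.36,1.5),(.4866,.1298,.327,1.5)],60)
E
```

```text
[[60,[-42.6,-1.4,-2.1],-0.091],[60,[-42.3,-5.3,-2.1],-0.091],[60,[-41.6,-9.1,-2.2],-0.091],[60,[-40.6,-12.9,-2.1],-0.091],[60,[-0.0,0.0,25.0],0.0]]
[[60,[-0.0,0.0,25.0],0.0],[60,[-0.0,0.0,33.0],0.0]]
now [0.5484 0.2887 0.4015] -19.34 t 49.35 op 0.093 F [0.7 0.5 1.4]
```

Request:
apply_moves(deltas=[[60,[-42.5,-1.5,-2],-0.091],[60,[-42.5,-5.5,-2],-0.091],[60,[-41.5,-9,-2],-0.091],[60,[-40.5,-13,-2.5],-0.091],[60,[0,0,0],0]], grip_force=30)

```text
t: 49.98
tool_pos: [0.4856, 0.1271, 0.4111]
orientation: [2.195, 2.246, 0.001]
force: [1.0, 0.4, 0.7]
opening: 0.0603
```

Request:
apply_moves(deltas=[[60,[0,0,0],0]])

```text
t: 50.1
tool_pos: [0.4864, 0.1295, 0.4108]
orientation: [2.195, 2.247, 0.002]
force: [-0.0, -0.3, -0.0]
opening: 0.0598
```

```bash
python3 - <<'E'
from see import *
im,c=cap('wrist','w23.png');go([(.4866,.1298,.36,1.5),(.4866,.1298,.327,1.5)],60)
H,S,V=cv2.split(cv2.cvtColor(im,40));m=((H>100)&(H<125)&(S>110)&(V>40)).astype(np.uint8)
for ct in cv2.findContours(m,0,1)[0]:
    if cv2.contourArea(ct)>300: print('blue',cv2.boundingRect(ct))
print('exp top',proj(c,[(.4870,.1295,.177),(.499,.1375,.177),(.475,.1215,.177)]))
E
```

```text
[[60,[-0.1,0.0,25.3],-0.001],[60,[-0.1,0.1,25.3],-0.001],[60,[0.0,-0.0,33.0],0.0]]
now [0.4865 0.13   0.4106] 1.41 t 50.15 op 0.0599 F [ 0.1 -0.2  1.1]
blue (236, 283, 25, 23)
blue (317, 279, 25, 23)
blue (267, 207, 35, 32)
exp top [[282.58402242 228.48332454]
 [301.48306984 217.06728407]
 [264.02754373 239.68069704]]
```

Request:
apply_moves(deltas=[[60,[0,0,25],0],[60,[0,0,25],0],[60,[0,0,33.5],0],[60,[0,0,0],0],[15,[0,0,0],0]])

```text
t: 50.78
tool_pos: [0.4869, 0.1305, 0.3279]
orientation: [2.192, 2.25, 0.001]
force: [0.6, -0.2, 0.4]
opening: 0.0541
```

Request:
apply_moves(deltas=[[15,[0,0,0],0],[15,[0,0,0],0],[15,[0,0,0],0],[15,[0,0,0],0],[15,[0,0,0],0]])

```text
t: 51.4
tool_pos: [0.4866, 0.13, 0.3274]
orientation: [2.192, 2.25, 0.001]
force: [-0.7, 0.7, 5.2]
opening: 0.0238
```

```bash
python3 - <<'E'
from see import *
go([(.4866,.13,.39,1.5),(.5404,.2710,.39,-21.2),(.5404,.2710,.3224,-21.2)],15,frm=(.4866,.13,.3274,1.5),step=32)
E
```

```text
[[15,[0.0,0.0,-31.3],-0.0],[15,[0.0,0.0,-31.3],-0.0],[15,[27.9,11.5,-0.0],0.079],[15,[28.7,9.2,-0.0],0.079],[15,[29.4,7.0,-0.0],0.079]]
[[15,[29.8,4.6,-0.0],0.079],[15,[30.1,2.3,-0.0],0.079],[15,[0.0,-0.0,22.5],0.0],[15,[0.0,-0.0,22.6],0.0],[15,[0.0,-0.0,22.5],0.0]]
now [0.4866 0.13   0.3274] 1.49 t 51.4 op 0.0238 F [-0.7  0.7  5.2]
```

Request:
apply_moves(deltas=[[15,[0,0,-10],0],[15,[0,0,-12],0],[15,[0,0,-20],0],[15,[0,0,-20.5],0],[15,[0,0,0],0]])

```text
t: 52.02
tool_pos: [0.4871, 0.13, 0.3918]
orientation: [2.191, 2.248, 0.005]
force: [0.9, 0.2, -2.9]
opening: 0.0239
```

Request:
apply_moves(deltas=[[15,[28,11.5,0],0.079],[15,[28.5,9,0],0.079],[15,[29.5,7,0],0.079],[15,[30,4.5,0],0.079],[15,[30,2.5,0],0.079]])

```text
t: 52.65
tool_pos: [0.5403, 0.2718, 0.388]
orientation: [-2.594, -1.773, 0.003]
force: [0.5, -0.2, -2.1]
opening: 0.0239
```

Request:
apply_moves(deltas=[[15,[0,0,0],0],[15,[0,0,0],0]])

```text
t: 52.9
tool_pos: [0.5399, 0.2707, 0.3883]
orientation: [-2.59, -1.778, 0.003]
force: [0.2, 0.7, -3.0]
opening: 0.0237
```

```bash
python3 - <<'E'
from see import *
im,c=cap('wrist','w24.png');g=cv2.cvtColor(im,6).astype(int)
s=robot.read_state();go([(.5404,.2710,.3224,-21.2)],15)
f=s['tool_pos'][2]-.2754;print('foot',f)
tip=(.5603,.3223,.101);print('tip exp',proj(c,[tip]))
for r in (212,216,220):
    print(r,g[r,185:200].tolist(),g[r,366:382].tolist())
for u in (205,220,345,360): print(u,g[198:230,u].tolist())
E
```

```text
[[15,[0.4,0.1,33.1],0.001],[15,[0.3,0.1,33.1],0.001]]
now [0.54   0.2704 0.3886] -21.11 t 52.95 op 0.0236 F [-0.5 -0.5 -2.8]
foot 0.11321538867119124
tip exp [[282.87113566 136.67215955]]
212 [71, 70, 70, 70, 70, 67, 60, 169, 255, 255, 255, 255, 255, 255, 255] [253, 253, 253, 253, 252, 252, 251, 253, 255, 255, 48, 64, 71, 70, 69, 70]
216 [70, 70, 71, 69, 71, 69, 53, 157, 255, 255, 255, 255, 255, 255, 255] [254, 255, 254, 254, 254, 254, 254, 255, 255, 255, 43, 66, 70, 70, 70, 70]
220 [70, 72, 71, 70, 72, 68, 60, 84, 207, 255, 255, 255, 255, 255, 255] [255, 255, 255, 255, 255, 255, 255, 255, 255, 199, 52, 68, 71, 71, 69, 71]
205 [74, 73, 74, 73, 75, 73, 73, 67, 124, 143, 131, 195, 255, 255, 255, 255, 255, 255, 255, 255, 255, 255, 255, 255, 110, 62, 74, 74, 75, 75, 76, 74]
220 [79, 79, 78, 79, 80, 77, 78, 74, 124, 144, 134, 197, 255, 255, 255, 255, 255, 255, 255, 255, 255, 255, 255, 255, 124, 66, 79, 79, 80, 80, 80, 79]
345 [80, 80, 79, 78, 79, 81, 79, 71, 126, 144, 136, 198, 255, 255, 255, 255, 255, 255, 255, 255, 255, 255, 255, 255, 128, 67, 80, 81, 81, 81, 81, 80]
360 [74, 75, 75, 74, 75, 75, 75, 68, 124, 141, 132, 198, 255, 255, 253, 253, 254, 254, 255, 255, 255, 255, 172, 255, 114, 63, 75, 78, 76, 76, 76, 75]
```

Request:
apply_moves(deltas=[[15,[0.5,0,33],0],[15,[0.5,0,33],0],[15,[20,0,0],0],[15,[15,0,0],0],[15,[0,0,0],0]])

```text
t: 53.58
tool_pos: [0.5536, 0.3051, 0.3242]
orientation: [2.59, 1.777, 0.002]
force: [0.1, 0.1, -2.0]
opening: 0.0239
```

```bash
cat > st.py <<'E'
from see import *
s=robot.read_state();u=np.array([.3616,.9323]);v=np.array([-.9323,.3616]);d=np.array(s['tool_pos'])[:2]-[.5802,.3736]
print('stand x,y of tool',np.round([d@u,d@v],4),'foot z',round(s['tool_pos'][2]-.2754,4),'phi',phi(s),'F along stand',np.round([np.array(s['force'])[:2]@u,np.array(s['force'])[:2]@v,s['force'][2]],1),s['opening'])
E
python3 st.py; python3 - <<'E'
from see import *
im,c=cap('wrist','w25.png')
o=np.array([.5802,.3736]);u=np.array([.3616,.9323])
print(proj(c,[(*(o-.055*u),.101),(*(o+.02*u),.101)]))
g=cv2.cvtColor(im,6).astype(int)
for r in (40,55,70,90,105,120,135,150,165,180): print(r,g[r,258:310].tolist())
E
```

```text
stand x,y of tool [-0.0735  0.    ] foot z 0.0488 phi -21.093607614452953 F along stand [ 0.1 -0.  -2. ] 0.02394691846028497
[[281.23733973 206.0101119 ]
 [281.12755287  75.77503918]]
40 [153, 154, 153, 153, 152, 153, 153, 152, 153, 151, 151, 152, 151, 150, 151, 150, 150, 150, 150, 150, 150, 149, 150, 149, 149, 149, 150, 149, 149, 150, 150, 149, 150, 151, 150, 150, 151, 151, 151, 151, 151, 151, 151, 151, 151, 150, 152, 151, 151, 151, 152, 152]
55 [151, 151, 151, 151, 151, 150, 150, 149, 150, 151, 150, 149, 148, 149, 148, 150, 149, 151, 149, 149, 149, 151, 150, 150, 151, 150, 150, 150, 150, 151, 151, 150, 149, 151, 150, 151, 151, 152, 152, 152, 151, 151, 152, 152, 152, 152, 152, 151, 153, 151, 152, 152]
70 [128, 127, 129, 128, 127, 128, 127, 128, 129, 128, 128, 129, 128, 129, 128, 129, 130, 130, 131, 130, 129, 129, 130, 130, 130, 130, 130, 130, 130, 132, 132, 131, 133, 132, 132, 132, 132, 133, 132, 133, 132, 133, 134, 133, 134, 133, 134, 134, 134, 134, 134, 135]
90 [155, 155, 155, 155, 155, 155, 154, 154, 155, 155, 155, 154, 155, 145, 145, 154, 159, 166, 173, 178, 185, 190, 192, 193, 
[... 994 characters left out ...]
 152, 152, 146, 149, 156, 162, 170, 176, 185, 188, 192, 191, 190, 190, 187, 185, 179, 173, 171, 156, 150, 150, 151, 151, 152, 152, 152, 152, 151, 151, 151, 152, 152, 151, 147, 204, 222, 220, 219, 217, 215]
165 [151, 153, 151, 152, 152, 153, 153, 152, 152, 152, 152, 152, 152, 145, 149, 156, 163, 170, 179, 186, 188, 191, 192, 190, 188, 186, 183, 178, 172, 168, 154, 151, 153, 152, 151, 152, 152, 151, 151, 152, 152, 152, 151, 151, 151, 150, 151, 152, 151, 150, 151, 151]
180 [74, 74, 73, 75, 75, 74, 74, 74, 75, 75, 74, 74, 69, 93, 146, 159, 160, 167, 169, 248, 255, 255, 255, 255, 255, 220, 181, 174, 171, 173, 123, 72, 73, 74, 75, 72, 74, 75, 73, 75, 75, 74, 75, 73, 74, 74, 73, 74, 74, 73, 74, 72]
```

Request:
apply_moves(deltas=[[15,[10,0,1.5],0],[15,[10,0,0],0],[15,[10,0,0],0],[15,[0,0,0],0]])

```text
t: 54.12
tool_pos: [0.5641, 0.3334, 0.3218]
orientation: [-2.59, -1.777, -0.0]
force: [-1.0, 0.8, -1.8]
opening: 0.0237
```

Request:
apply_moves(deltas=[[15,[10,0,0],0],[15,[10,0,0],0],[15,[10,0,0],0],[15,[0,0,0],0]])

```text
t: 54.62
tool_pos: [0.5749, 0.3614, 0.3217]
orientation: [-2.591, -1.777, -0.0]
force: [0.9, -0.1, -2.0]
opening: 0.0241
```

```bash
python3 st.py
```

```text
stand x,y of tool [-0.0133  0.0005] foot z 0.0463 phi -21.10121504390009 F along stand [ 0.2 -0.8 -2. ] 0.02406115244433579
```

Request:
apply_moves(deltas=[[15,[8,0,0],0],[15,[6,0,0],0],[15,[0,0,0],0]])

```text
t: 55.0
tool_pos: [0.58, 0.374, 0.3219]
orientation: [-2.591, -1.777, -0.0]
force: [-0.3, -0.8, -2.7]
opening: 0.0241
```

```bash
python3 st.py; python3 - <<'E'
from see import *
im,c=cap('scene','s26.png')
o=np.array([.5802,.3736]);u=np.array([.3616,.9323])
H,S,V=cv2.split(cv2.cvtColor(im,40));m=(((H<8)|(H>172))&(S>120)&(V>60)).astype(np.uint8)
p=proj(c,[(*(o-.043*u),.101),(*(o-.043*u),.061),(*(o-.003*u),.101)]);print('hinge, hanging tip, level tip',np.round(p,1).tolist())
x0,y0=p.min(0).astype(int)-15;x1,y1=p.max(0).astype(int)+15
n,l,st,ce=cv2.connectedComponentsWithStats(m[y0:y1,x0:x1]);print([(s[0]+x0,s[1]+y0,*s[2:]) for s in st[1:]])
im0=cv2.imread('pics/scene0.png');H,S,V=cv2.split(cv2.cvtColor(im0,40));m=(((H<8)|(H>172))&(S>120)&(V>60)).astype(np.uint8)
n,l,st,ce=cv2.connectedComponentsWithStats(m[y0:y1,x0:x1]);print('start',[(s[0]+x0,s[1]+y0,*s[2:]) for s in st[1:]])
E
```

```text
stand x,y of tool [0.0003 0.0004] foot z 0.0465 phi -21.12338336909401 F along stand [-0.8  0.  -2.7] 0.024058003145570078
hinge, hanging tip, level tip [[386.0, 163.5], [383.7, 175.9], [399.4, 162.0]]
[(np.int64(383), np.int64(166), np.int32(5), np.int32(11), np.int32(42))]
start [(np.int64(382), np.int64(165), np.int32(6), np.int32(12), np.int32(44))]
```

Request:
apply_moves(deltas=[[15,[1.5,0,2],0],[15,[0,0,2],0],[15,[0,0,1.5],0],[15,[0,0,1],0],[15,[0,0,0],0]])

```text
t: 55.68
tool_pos: [0.5804, 0.375, 0.3155]
orientation: [2.591, 1.776, 0.0]
force: [-0.6, -0.5, -1.7]
opening: 0.024
```

```bash
python3 st.py
```

```text
stand x,y of tool [0.0014 0.0003] foot z 0.0401 phi -21.14517098051968 F along stand [-0.7  0.4 -1.7] 0.02395488612107522
```

Just about at rest on the peg. I lower a hair more, release gently and rise.

Request:
apply_moves(deltas=[[15,[0,0,1],0],[15,[0,0,0],0],[35,[0,0,0],0],[35,[0,0,0],0],[50,[0,0,0],0]])

```text
t: 56.3
tool_pos: [0.5804, 0.375, 0.3141]
orientation: [-2.591, -1.776, 0.0]
force: [-0.4, 0.0, 0.6]
opening: 0.0409
```

Request:
apply_moves(deltas=[[60,[0,0,0],0],[60,[0,0,-20],0],[60,[0,0,-40],0],[60,[0,0,-40],0],[60,[0,0,0],0]])

```text
t: 56.92
tool_pos: [0.5812, 0.3755, 0.4217]
orientation: [2.59, 1.776, 0.016]
force: [-0.1, -1.4, 1.5]
opening: 0.0602
```

```bash
python3 - <<'E'
from see import *
go([(.48,.25,.43,-21)],60)
im,c=cap('scene','s27.png')
o=np.array([.5802,.3736]);u=np.array([.3616,.9323])
for n,f in (('key hang top/bottom of grip',[(*(o+.001*u),.165),(*(o+.001*u),.118)]),): print(n,np.round(proj(c,f),1).tolist())
H,S,V=cv2.split(cv2.cvtColor(im,40));m=(((H<8)|(H>172))&(S>120)&(V>60)).astype(np.uint8)
n,l,st,ce=cv2.connectedComponentsWithStats(m[148:191,365:415]);print('keeper',[(s[0]+365,s[1]+148,*s[2:]) for s in st[1:]])
print([b[:2] for b in blue(im,c,.16) if b[1][0]>350 and b[1][0]<440])
im,c=cap('wrist','w27.png');print('wrist grip exp',proj(c,[(*(o+.001*u),.165)]),[b for b in blue(im,c,.165)])
E
```

```text
[[60,[-38.4,-12.3,-2.1],-0.001],[60,[-38.3,-12.3,-2.0],-0.001],[60,[-38.4,-12.4,-2.1],-0.001],[60,[-38.3,-12.4,-2.1],-0.001]]
now [0.5812 0.3755 0.4217] -21.14 t 56.925 op 0.0602 F [-0.1 -1.4  1.5]
key hang top/bottom of grip [[405.1, 141.0], [401.9, 156.4]]
keeper [(np.int32(382), np.int32(166), np.int32(5), np.int32(11), np.int32(36))]
[(148.5, (399, 139, 12, 19))]
wrist grip exp [[280.41256763 222.90095903]] [(979.5, (269, 198, 34, 35), array([0.5857, 0.3788]))]
```

Request:
apply_moves(deltas=[[60,[-38.5,-12.5,-2],0],[60,[-38.5,-12.5,-2],0],[60,[-38.5,-12.5,-2],0],[60,[-38.5,-12.5,-2],0],[60,[0,0,0],0]])

```text
t: 57.65
tool_pos: [0.4768, 0.2478, 0.421]
orientation: [-2.592, -1.774, 0.004]
force: [0.6, -0.3, -0.2]
opening: 0.0604
```

```bash
python3 - <<'E'
from see import *
go([(.49,-.12,.43,4.1)],93)
E
```

```text
[[93,[-42.3,18.2,-1.1],-0.055],[93,[-43.2,15.8,-1.2],-0.055],[93,[-44.0,13.5,-1.1],-0.055],[93,[-44.6,10.9,-1.1],-0.055],[93,[-45.3,8.6,-1.1],-0.055]]
[[93,[-45.6,6.0,-1.2],-0.055],[93,[-45.8,3.5,-1.1],-0.055],[93,[-46.0,1.0,-1.1],-0.055]]
now [0.4768 0.2478 0.421 ] -21.22 t 57.65 op 0.0604 F [ 0.6 -0.3 -0.2]
```

Request:
apply_moves(deltas=[[93,[-42.5,18,-1],-0.055],[93,[-43,16,-1],-0.055],[93,[-44,13.5,-1],-0.055],[93,[-44.5,11,-1],-0.055],[93,[-45.5,8.5,-1],-0.055]])

```text
t: 58.28
tool_pos: [0.4871, 0.0183, 0.4266]
orientation: [-2.32, -2.117, 0.001]
force: [-0.2, 0.9, -0.8]
opening: 0.0927
```

Request:
apply_moves(deltas=[[93,[-45.5,6,-1],-0.055],[93,[-46,3.5,-1],-0.055],[93,[-46,1,-1],-0.055],[93,[0,0,0],0],[93,[0,0,0],0]])

```text
t: 58.9
tool_pos: [0.4923, -0.1182, 0.4296]
orientation: [-2.141, -2.297, 0.0]
force: [0.8, 0.5, 0.2]
opening: 0.0932
```

```bash
python3 - <<'E'
from see import *
im,c=cap('wrist','w28.png');go([],93)
H,S,V=cv2.split(cv2.cvtColor(im,40));a=np.radians(4.1)
cols={'red':((H<8)|(H>172))&(S>100)&(V>40),'yellow':(H>20)&(H<36)&(S>100)&(V>40),'blue':(H>100)&(H<125)&(S>100)&(V>40)}
for n,y in (('red',-.115),('yellow',-.074),('blue',-.033)):
    P=lambda x,yy,z:(.4945+x*np.cos(a)-(y+yy)*np.sin(a),.0248+x*np.sin(a)+(y+yy)*np.cos(a),z)
    q=proj(c,[P(sx*.022,sy*.015,.058) for sx,sy in ((-1,1),(1,1),(1,-1),(-1,-1))])
    b=cv2.boundingRect(q.astype(np.float32));m=cols[n].astype(np.uint8)
    x0,x1=int(b[0])-8,int(b[0]+b[2])+8;y0,y1=int(b[1])-22,int(b[1]+b[3])+5
    yy,xx=np.where(m[y0:y1,x0:x1]);print(n,'exp top',np.round([q[:,0].min(),q[:,0].max(),q[:,1].min(),q[:,1].max()],1),'seen',xx.min()+x0,xx.max()+x0,yy.min()+y0,yy.max()+y0,len(xx))
m=((S<50)&(V>150)).astype(np.uint8)
k=proj(c,[(.4945,.0248,.1)])[0];print('knob exp',k)
g=cv2.cvtColor(im,6);x,y=k.astype(int);
for r in (y-6,y,y+6): print(g[r,x-20:x+21].tolist())
im,c=cap('scene','s28.png')
H,S,V=cv2.split(cv2.cvtColor(im,40));m=(((H<8)|(H>172))&(S>120)&(V>60)).astype(np.uint8)
n,l,st,ce=cv2.connectedComponentsWithStats(m[148:191,365:415]);print('keeper',[(s[0]+365,s[1]+148,*s[2:]) for s in st[1:]],[b[:2] for b in blue(im,c,.16) if 350<b[1][0]<440])
s0=cv2.imread('pics/scene0.png');d=cv2.absdiff(cv2.cvtColor(s0,6),cv2.cvtColor(im,6))
for nm,(x0,y0,x1,y1) in {'rack':(320,210,380,268),'bottle':(390,200,425,245),'box':(255,250,305,288)}.items(): print(nm,d[y0:y1,x0:x1].mean())
E
```

```text
now [ 0.4923 -0.1177  0.4297] 4.08 t 58.95 op 0.0928 F [0.1 0.7 0.1]
red exp top [273.5 317.3 145.1 174.8] seen 274 325 142 174 635
yellow exp top [273.1 318.1 103.  134.1] seen 274 326 103 133 637
blue exp top [272.8 318.8  58.9  91.4] seen 273 318 59 91 647
knob exp [297.55221602  28.15280029]
[186, 208, 206, 205, 204, 203, 215, 216, 213, 214, 218, 218, 218, 212, 160, 149, 165, 171, 171, 171, 170, 171, 170, 170, 170, 170, 170, 165, 138, 145, 146, 145, 146, 146, 148, 150, 146, 144, 146, 148, 147]
[150, 149, 150, 150, 150, 151, 149, 147, 146, 145, 146, 130, 233, 240, 236, 235, 235, 236, 240, 250, 163, 170, 172, 171, 170, 170, 171, 169, 170, 171, 156, 144, 146, 148, 150, 149, 146, 145, 146, 147, 146]
[150, 150, 151, 151, 150, 150, 149, 147, 144, 146, 149, 139, 137, 147, 217, 241, 238, 238, 246, 165, 166, 169, 168, 168, 168, 169, 168, 166, 142, 129, 147, 147, 145, 147, 149, 150, 146, 143, 146, 150, 147]
keeper [(np.int32(382), np.int32(166), np.int32(5), np.int32(11), np.int32(36))] [(148.5, (399, 139, 12, 19))]
rack 10.124425287356322
bottle 7.398095238095238
box 14.027368421052632
```

```bash
python3 -c "
from plant import order
print(order.close_job())"
```

```text
the job is handed in; nothing more can be done
None
```

I did every step and handed the job in at about 59 s of the 210 s limit. The hand-in gave no verdict.

**Blocks and lever:** All three small blocks are in their own pockets, and the lever is shut. The yellow block first caught on a pocket wall at about 20 N, so I set it on the bench, regripped it and placed it by comparing it with the pocket in the wrist camera. In the last wrist picture the block tops lie within about 1 pixel of where seated tops should be, apart from a few stray coloured pixels around red and yellow, and the lever knob is at its shut position.

**Screw and nut:** I seated the key on the screw and turned the nut clockwise until the sideways push rose to about 15 N, roughly three times what its friction needs. From the pin's position the nut and screw together turned about 1.43 rad. The screw has at most 0.2 rad of play with the key on, so the nut should be at about 1.25.

**Key:** It hangs on the peg, let go and upright. The red keeper is back in its starting place in the scene camera, so it dropped behind the key.

**Checks that were weaker or disagreed:**
- **Screw angle:** I could not read it directly. The key bars showed only about 0.05 rad, which alone would put the nut past its 1.25 stop, so I attribute the difference to slack between the key's slot and the blade.
- **Nut after the key came off:** I did not measure the nut again once the key was removed.
- **Bystanders:** I checked them only by comparing pictures. There were small brightness differences, which I put down to shadows, and I never knowingly touched any of them.

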